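# Sort the weighing things into tray, stand and dish

## Task

Sort the five mixed things along the front of the bench, each to where its kind belongs: the two cartons lying flat on their undersides in the white two-bay tray (the longer carton in the longer bay, the shorter in the shorter bay), the two weights upright in the wooden stand (the larger in the larger square recess, the smaller in the smaller), and the empty weighing cup upright in the round dish. Set each down all the way on the floor of its place rather than dropping it, and leave the tape roll and the label roll where they are.

Things in the scene. Friction and masses are not known exactly. Their poses are not given: they have to be found in the camera images.
- carton_short_center (a point): centre (half-way up, 18 mm above its underside) of the shorter small carton, a closed orange box 51 x 62 x 36 mm lying flat; x axis across its 51 mm, y along its 62 mm, z up. About 0.06 kg; grasp across the 51 mm
- carton_long_center (a point): centre (half-way up, 22.5 mm above its underside) of the longer small carton, a closed cream box 51 x 90 x 45 mm lying flat; x axis across its 51 mm, y along its 90 mm, z up. About 0.06 kg; grasp across the 51 mm
- weight_large_center (a point): centre (half-way up, 24 mm above its underside) of the larger steel calibration weight, standing: round body 22 mm across up to 36 mm high, a knob 16 mm across on top, 48 mm high in all; z up. About 0.1 kg
- weight_small_center (a point): centre (half-way up, 20 mm above its underside) of the smaller steel calibration weight, standing: same shape, 19 mm across and 40 mm high; z up. About 0.05 kg
- cup_center (a point): centre (half-way up, 19.5 mm above its underside) of the empty open weighing cup, standing: round, pale metal, 42 mm across the body, 47 mm across the rim, 39 mm high; z up. About 0.015 kg
- carton_tray: white plastic tray, fixed, 81 mm along x and 207 mm along y (plus a small lip at each end); origin at the centre of its underside. Floor 4 mm, walls 10 mm above the bench (so walls stand 6 mm over the floor). A divider across it makes two bays: the longer one 71 x 110 mm with its centre at y = -43.5 mm, the shorter one 71 x 82 mm with its centre at y = +57.5 mm, both at x = 0 of the tray
- weight_stand: light wooden block, fixed, 78 mm along x, 130 mm along y, 14 mm high; origin at the centre of its underside. Two square recesses in its top, 6 mm deep (floor 8 mm above the bench): the larger one 54 mm wide with its centre at y = +31 mm, the smaller one 38 mm wide with its centre at y = -33 mm, both at x = 0 of the block
- cup_dish: round white ceramic dish, fixed, 86 mm across, 10 mm high; origin at the centre of its underside. Floor 4 mm above the bench, at least 68 mm across inside
- tape: roll of adhesive tape lying flat, 86 mm across, 20 mm high; origin at the centre of its underside. A bystander, not to be moved
- labels: white roll of labels standing on end, 60 mm across, 50 mm high; origin at the centre of its underside. A bystander, not to be moved

How it is judged:
At the end, for the whole second after the job is handed in: Each thing rests on the floor of its place (3 mm), within 0.15 rad of upright and still: cartons within 13.5 mm of their bay centres along each tray axis, large weight within 19 mm and small weight within 12.5 mm of their recess centres along each axis, cup within 20 mm of the dish centre (x of carton_short_center in the frame of carton_tray between -0.0135 and 0.0135 m and y of carton_short_center in the frame of carton_tray between 0.044 and 0.071 m and z of carton_short_center in the frame of carton_tray between 0.018 and 0.025 m and angle between each of carton_short_center, carton_long_center, weight_large_center, weight_small_center, cup_center's own z axis and vertical below 0.15 rad and linear speed of each of carton_short, carton_long, weight_large, weight_small, cup below 0.02 m/s and x of carton_long_center in the frame of carton_tray between -0.0135 and 0.0135 m and y of carton_long_center in the frame of carton_tray between -0.057 and -0.03 m and z of carton_long_center in the frame of carton_tray between 0.0225 and 0.0295 m and x of weight_large_center in the frame of weight_stand between -0.019 and 0.019 m and y of weight_large_center in the frame of weight_stand between 0.012 and 0.05 m and z of weight_large_center in the frame of weight_stand between 0.028 and 0.035 m and x of weight_small_center in the frame of weight_stand between -0.0125 and 0.0125 m and y of weight_small_center in the frame of weight_stand between -0.0455 and -0.0205 m and z of weight_small_center in the frame of weight_stand between 0.024 and 0.031 m and horizontal distance between cup_center and cup_dish below 0.02 m and z of cup_center in the frame of cup_dish between 0.0195 and 0.0265 m); the robot touches nothing.
It fails at once if one of the five things is dropped: it moves faster than 0.7 m/s without being touched by the fingers (a free fall of about 25 mm) ((linear speed of carton_short above 0.7 m/s and contact force between the fingers and carton_short below 0.05 N) or (linear speed of carton_long above 0.7 m/s and contact force between the fingers and carton_long below 0.05 N) or (linear speed of weight_large above 0.7 m/s and contact force between the fingers and weight_large below 0.05 N) or (linear speed of weight_small above 0.7 m/s and contact force between the fingers and weight_small below 0.05 N) or (linear speed of cup above 0.7 m/s and contact force between the fingers and cup below 0.05 N)).
It fails at once if the tape roll or the label roll is moved by more than 20 mm (distance of any of tape, labels from where it was at the start of the episode above 0.02 m).
It also fails if it takes over 118 s, if anything falls off the work surface, if the arm or the gripper's body presses on something with over 40 N, if the wrist force passes 120 N, or if a joint passes its speed limit or range.

## Robot

A 6-joint arm with a two-finger parallel gripper is mounted at the origin on a cart in front of the work surface, level with it; the furniture and walls round the work are solid. World frame = base frame: x ahead of the robot, y to its left, z up, the work surface at z = 0. Lengths are in m, angles in rad, forces in N, time in s.
With the tool pointing down it reaches from about 0.35 to 0.975 m from the base axis. Payload 4.9 kg.
Tool frame: the origin (TCP) lies at the very end of the fingers, on their centre line; the grasp point (between the pads) lies 19 mm behind it; y points along the fingers, x is the direction in which the jaws open and shut, and the axes are right-handed (so a half turn about y gives the same grasp; the last joint's range is limited). The gripper opens to 85 mm and grips with 20 to 120 N. Pads are 22 mm wide; open, the fingers measure 114 mm over their backs; the gripper's body (76 mm by 85 mm) begins 54 mm behind the grasp point. The pads swing forward as they close: fully open they stand 13 mm farther back than shut.
Start: joints at [1.062, 0.053, 1.613, -0, 1.476, -0.119], TCP at [0.237, 0.578, 0.231] pointing down, gripper open.
Joint ranges: [-3.01, 3.01], [-1.01, 2.22], [0.06, 2.58], [-1.02, 4.17], [0.09, 2.62], [-3.14, 3.14]. Speed limits (rad/s): [2.57, 2.57, 3.14, 3.14, 3.14, 3.14].

## Interface

Orientations are given as a unit quaternion [x, y, z, w].
In Python, from workcell import monitor, grab_frame, calibration, env, boxes_of, place_of gives the robot as it stands.
- The arm moves only by the shell command python3 -m inch 'ROWS' [FORCE]. ROWS is a JSON object of lists of equal length, an entry for each row: "travel": the shift along the tool's x, y, z in mm, a list of three; "angular": the turn, a rotation vector about the tool's x, y, z in degrees, a list of three; "jaw": the gripper command: -1 is shut, 1 is fully open, values between are in proportion. In form: {"travel": [[dx, dy, dz], ...], "angular": [[rx, ry, rz], ...], "jaw": [jaw, ...]}. A call has 1 to 12 rows; each row shifts and turns the commanded pose from where the row before left it, along the tool's axes as they then stand; what a row does not reach is not made up. A row lasts 1/10 s, in which the tool goes at most 50 mm and 8.59 degrees, less where a joint would pass 70% of its speed; a pose out of reach is approached as far as the arm can. A call with a gripper value outside its range is refused whole. The fingers move at their own pace and stop on an object; FORCE is the grip in N (left out, the last holds). Time passes only in rows, so rows that do not move let the fingers close. It gives the time, the measured TCP pose, the force and the opening at its end, in the units of the state.
- monitor.get_state(): the state, without advancing time (a new reading comes with each control period).
- grab_frame(name): name is "scene" or "top"; returns (picture, depth): 420x560x3 uint8, red, green, blue; 420x560 float32, m along the optical axis (not along the pixel's ray), 0 where there is no reading.
- calibration(name): a dict with "intrinsics" (3x3 intrinsics, pixels), "T" (4x4, takes a point from camera to world coordinates). Camera axes: x right, y up, looking along -z (the intrinsics and any distortion apply to the point x, -y, -z); pixel columns grow to the right and rows downward; lengths in m; the calibration is good to about 2 mm. A picture is of the moment at which its call begins. calibration takes no time and is no camera call.
- env.job_done(): hands the job in, once; it reports no verdict.
Trained networks look in the newest picture that a camera, given by its name, has taken for a name from the list of things; names that differ only in an ending like _2 or _b are one class to them, and where a whole thing is asked for, a point or a joint stands for the part that bears it (a point fixed in the world has none). Each returns a list of dicts, best first, with "conf" (0 to 1); they miss things now and then, are a little off and sometimes report something else, mostly with a low value. They report only what shows in the picture. A call takes as long as a camera call.
- boxes_of(camera, thing): "box" ([left, top, width, height] in pixels, round what is visible of it).
- place_of(camera, thing): "location" ([column, row] in pixels: a listed point, or the origin of a listed thing).
The state is a dict: "time": time; "joint_pos": joint angles; "qd": joint speeds; "joint_efforts": joint torques, N m; "tool_pos": TCP position; "orientation": TCP orientation; "wrist_force": force on the tool from outside, world axes, zero at the start; "ft_torque": the same for the moment, N m; "finger_gap": finger opening in m.
Only numpy, scipy, OpenCV 4.12 (cv2) and the standard library are available. Lean on these libraries where they do the work, as an engineer would, in place of code of your own. Each camera call takes 0.05 s, during which the arm holds its last target.

## Working session

There is one attempt and no reset: what is moved stays moved. The work goes in short steps, Python scripts to look and compute and a shell command to move; the robot and the scene stay as the last step left them, time stands still between calls to the robot, and variables do not carry over. Pictures are saved under pics/ and viewed, and the job is handed in when it is done.

```bash
ls; mkdir -p pics; python3 - <<'E'
from workcell import monitor, grab_frame, calibration
import cv2, numpy as np
print(monitor.get_state())
for n in ("scene","top"):
    p,d=grab_frame(n); cv2.imwrite(f"pics/{n}0.png",p[:,:,::-1]); np.save(f"pics/{n}0d.npy",d)
    c=calibration(n); print(n,np.round(c["intrinsics"],2).tolist(),np.round(c["T"],4).tolist(),[k for k in c])
E
```

```text
pics
{'time': 0.0, 'joint_pos': array([ 1.06199754e+00,  5.33170978e-02,  1.61430215e+00, -7.56220414e-06,
        1.47598955e+00, -1.18982255e-01]), 'qd': array([ 0.00062571,  0.00028936, -0.00046982,  0.00068621,  0.00111841,
        0.0005387 ]), 'joint_efforts': array([ 9.71000045e-04, -3.93697572e+01, -3.70168912e+01, -4.87105251e-05,
        7.22828656e-03,  3.57052636e-05]), 'tool_pos': array([0.23719708, 0.57756683, 0.2300828 ]), 'orientation': array([ 0.5876967 ,  0.39306064, -0.39432829, -0.58704439]), 'wrist_force': array([0.32292814, 0.24143327, 0.51455331]), 'ft_torque': array([-0.0323997 ,  0.02022547, -0.00504046]), 'finger_gap': 0.08561581963992186}
scene [[498.51, 0.0, 282.92], [0.0, 498.51, 205.15], [0.0, 0.0, 1.0]] [[-0.7013, 0.3597, -0.6154, -0.4748], [-0.7128, -0.3434, 0.6116, 1.01], [0.0087, 0.8676, 0.4973, 0.8714], [0.0, 0.0, 0.0, 1.0]] ['intrinsics', 'T']
top [[541.75, 0.0, 276.89], [0.0, 541.75, 202.81], [0.0, 0.0, 1.0]] [[-0.0238, 0.9839, -0.1772, 0.2538], [-0.9995, -0.0275, -0.0184, -0.0137], [-0.023, 0.1766, 0.984, 1.6112], [0.0, 0.0, 0.0, 1.0]] ['intrinsics', 'T']
```

View pics/scene0.png

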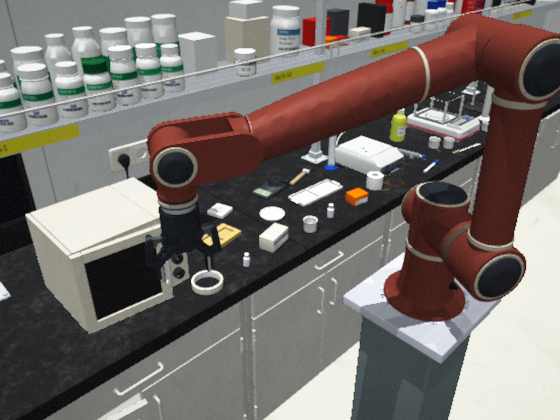

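View pics/top0.png

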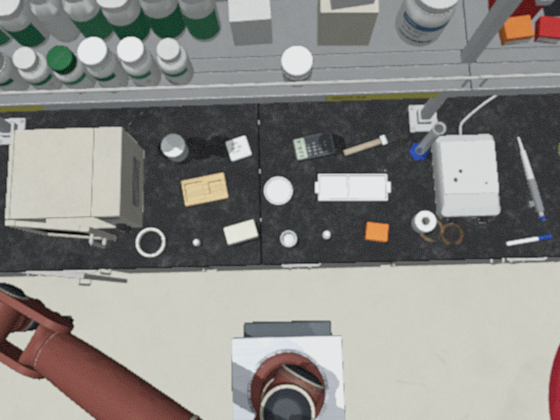

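The scene view shows the bench with the arm at the left. In the top view the things lie along the front edge: tape (150,242), small white piece (197,243), cream carton (241,232), cup (289,239), small item (326,235), orange carton (377,232) and label roll (424,221). The targets sit behind them: stand (205,189), dish (278,190) and tray (352,188).

```bash
cat > h.py <<'E'
import numpy as np, cv2
from workcell import monitor, grab_frame, calibration, env, boxes_of, place_of
def ray(n,px):
    c=calibration(n);K=c["intrinsics"];T=c["T"]
    d=np.array([(px[0]-K[0,2])/K[0,0],-(px[1]-K[1,2])/K[1,1],-1.])
    return T[:3,3],T[:3,:3]@d
def onz(n,px,z):
    o,d=ray(n,px);return o+d*(z-o[2])/d[2]
def deproj(n,px,dep):
    o,d=ray(n,px);return o+d*dep
def tri(p1,p2):
    A=np.zeros((3,3));b=np.zeros(3);L=[]
    for n,p in p1,p2:
        o,d=ray(n,p);d=d/np.linalg.norm(d);P=np.eye(3)-np.outer(d,d);A+=P;b+=P@o;L.append((P,o))
    x=np.linalg.solve(A,b);return x,[np.linalg.norm(P@(x-o)) for P,o in L]
E
python3 - <<'E'
from h import *
for n in("scene","top"): grab_frame(n)
for t in "carton_short_center carton_long_center weight_large_center weight_small_center cup_center carton_tray weight_stand cup_dish tape labels".split():
    r={}
    for n in("scene","top"):
        L=place_of(n,t); r[n]=L
        print(t,n,[(np.round(l["location"],1).tolist(),round(l["conf"],2)) for l in L[:3]])
    if r["scene"] and r["top"]:
        x,e=tri(("scene",r["scene"][0]["location"]),("top",r["top"][0]["location"]));print("   ",np.round(x,4),np.round(e,4))
p=cv2.imread("pics/top0.png");cv2.imwrite("pics/topc.png",cv2.resize(p[110:280,120:450],None,fx=2.4,fy=2.4,interpolation=cv2.INTER_CUBIC))
p=cv2.imread("pics/scene0.png");cv2.imwrite("pics/scenec.png",cv2.resize(p[140:300,170:400],None,fx=3.4,fy=3.4,interpolation=cv2.INTER_CUBIC))
E
```

```text
carton_short_center scene [([359.3, 195.1], 0.83)]
carton_short_center top [([376.4, 234.1], 0.79), ([327.8, 236.0], 0.66)]
    [ 0.4366 -0.2744  0.0263] [0.0017 0.0017]
carton_long_center scene [([270.3, 236.8], 0.9)]
carton_long_center top [([242.1, 237.6], 0.93)]
    [0.4475 0.1291 0.0261] [0.0125 0.0125]
weight_large_center scene [([333.7, 211.5], 0.46)]
weight_large_center top [([326.3, 235.8], 0.45)]
    [ 0.4344 -0.1296  0.0192] [0.0039 0.0039]
weight_small_center scene [([245.5, 261.0], 0.61), ([215.5, 238.2], 0.31)]
weight_small_center top []
cup_center scene [([314.6, 220.8], 0.53)]
cup_center top [([281.8, 236.3], 0.44)]
    [ 0.4247 -0.0055  0.0418] [0.0152 0.0152]
carton_tray scene [([318.3, 193.8], 0.58)]
carton_tray top [([349.2, 188.1], 0.58)]
    [ 0.577  -0.2074  0.0024] [0.0069 0.0069]
weight_stand scene [([218.1, 237.6], 0.88)]
weight_stand top [([203.5, 193.1], 0.62)]
    [0.5802 0.2394 0.0119] [0.0033 0.0033]
cup_dish scene [([274.9, 215.6], 0.85)]
cup_dish top [([279.7, 191.0], 0.93)]
    [ 0.5785  0.0052 -0.0036] [0.0029 0.0029]
tape scene [([207.9, 285.7], 0.84)]
tape top [([152.2, 241.7], 0.69)]
    [ 0.436   0.3941 -0.0057] [0.0007 0.0007]
labels scene [([218.3, 239.1], 0.58), ([373.6, 186.3], 0.56)]
labels top [([420.4, 220.7], 0.85)]
    [ 0.6425 -0.1726 -0.1252] [0.3036 0.3036]
```

View pics/topc.png

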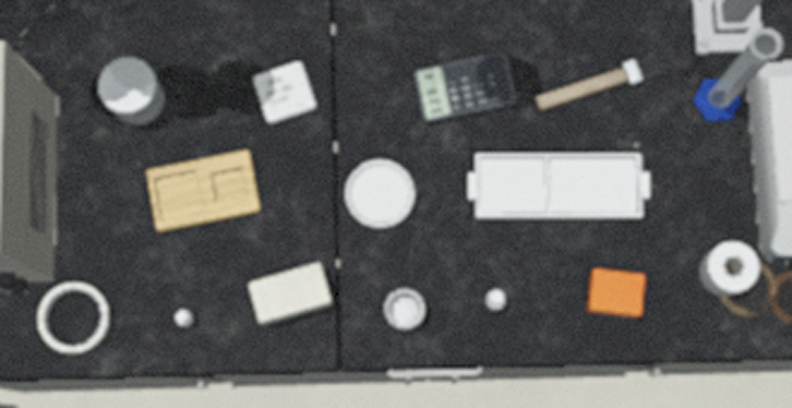

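View pics/scenec.png

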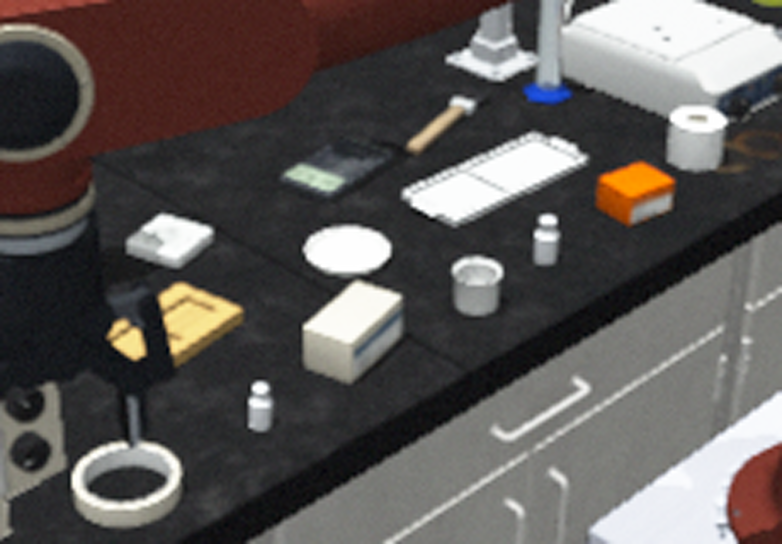

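```bash
cat >> h.py <<'E'
def cloud(n,d):
    c=calibration(n);K=c["intrinsics"];T=c["T"]
    v,u=np.mgrid[:d.shape[0],:d.shape[1]]
    P=np.stack([(u-K[0,2])/K[0,0]*d,-(v-K[1,2])/K[1,1]*d,-d],-1)
    return P@T[:3,:3].T+T[:3,3]
E
python3 - <<'E'
from h import *
np.set_printoptions(suppress=True,precision=4)
W={}
for n in("top","scene"):
    ds=np.load(f"pics/{n}0d.npy") 
    W[n]=cloud(n,ds)
X=W["top"]
# table height
for n in W:
    X=W[n];m=(abs(X[...,0]-.5)<.12)&(abs(X[...,1])<.4)&(abs(X[...,2])<.03)
    print(n,"z hist",np.percentile(X[m][:,2],[5,25,50,75,95]))
reg=dict(short=(.44,-.27),long=(.45,.13),wl=(.435,-.13),ws=(.43,.26),cup=(.425,-.02))
for k,(x,y) in reg.items():
  for n in W:
    X=W[n];m=(np.hypot(X[...,0]-x,X[...,1]-y)<.065)&(X[...,2]>.012)&(X[...,2]<.08)
    P=X[m]
    if len(P)<5: print(k,n,len(P));continue
    zt=np.percentile(P[:,2],90)
    Q=P[P[:,2]>zt-.008]
    print(k,n,len(P),"zpct",np.percentile(P[:,2],[10,50,90,98]),"top centroid",Q.mean(0),"n",len(Q))
    if len(Q)>10 and k in("short","long"):
        r=cv2.minAreaRect((Q[:,:2]*1000).astype(np.float32));print("   rect",r)
# images of heights
for n in W:
    h=np.clip(W[n][...,2]*1000*5,0,255).astype(np.uint8)
    s=h[110:280,120:450] if n=="top" else h[140:300,170:400]
    f=2.4 if n=="top" else 3.4
    cv2.imwrite(f"pics/h_{n}.png",cv2.applyColorMap(cv2.resize(s,None,fx=f,fy=f,interpolation=0),cv2.COLORMAP_JET))
E
```

```text
top z hist [-0.0048 -0.0008  0.002   0.0051  0.0125]
scene z hist [-0.0046 -0.0023 -0.0006  0.002   0.0168]
short top 404 zpct [0.0294 0.0371 0.0416 0.0444] top centroid [ 0.4458 -0.2719  0.0384] n 302
   rect ((445.93109130859375, -271.6170959472656), (61.43384552001953, 50.642879486083984), 81.76188659667969)
short scene 239 zpct [0.0162 0.0316 0.0356 0.0381] top centroid [ 0.4422 -0.2663  0.0334] n 154
   rect ((444.4638366699219, -266.591552734375), (71.58462524414062, 53.612937927246094), 82.39906311035156)
long top 580 zpct [0.0378 0.0457 0.0501 0.053 ] top centroid [0.4541 0.1256 0.0468] n 462
   rect ((454.92620849609375, 125.61507415771484), (50.74753189086914, 90.03398132324219), 14.643899917602539)
long scene 499 zpct [0.0193 0.0414 0.0452 0.0467] top centroid [0.4519 0.1309 0.0431] n 310
   rect ((454.8877868652344, 127.56459045410156), (53.413936614990234, 96.02284240722656), 15.703543663024902)
wl top 59 zpct [0.0159 0.0361 0.051  0.0523] top centroid [ 0.4414 -0.1248  0.049 ] n 22
wl scene 63 zpct [0.0148 0.029  0.0441 0.0464] top centroid [ 0.44   -0.1207  0.0432] n 19
ws top 36 zpct [0.022  0.0364 0.043  0.0445] top centroid [0.4296 0.257  0.04  ] n 19
ws scene 55 zpct [0.0157 0.0241 0.0371 0.0394] top centroid [0.4285 0.2604 0.0356] n 17
cup top 160 zpct [0.0132 0.0199 0.0405 0.0448] top centroid [ 0.4342 -0.0118  0.0393] n 57
cup scene 159 zpct [0.0167 0.0268 0.0353 0.0376] top centroid [ 0.434  -0.014   0.0327] n 75
```

View pics/h_top.png

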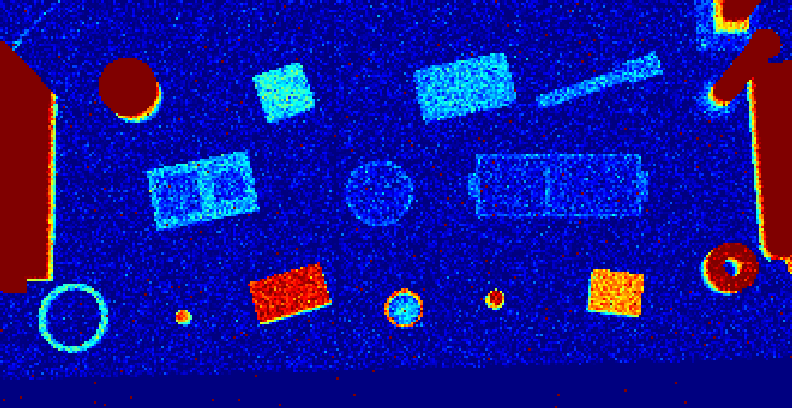

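```bash
cat > fit.py <<'E'
from h import *
np.set_printoptions(suppress=True,precision=4)
p=cv2.imread("pics/top0.png").astype(int)
X=cloud("top",np.load("pics/top0d.npy"))
def px2w(pts,z): return np.array([onz("top",q,z)[:2] for q in pts])
def comp(mask,seed):
    n,l,s,c=cv2.connectedComponentsWithStats(mask.astype(np.uint8),connectivity=4)
    i=l[seed[1],seed[0]]
    if i==0:
        d=np.where(l>0,np.hypot(*(np.mgrid[:420,:560]-np.array([seed[1],seed[0]])[:,None,None])),1e9);i=l.flat[d.argmin()]
    return l==i
bright=p.max(2)>120
for k,seed,z in [("short",(377,232),.036),("long",(241,232),.045),("wl",(326,235),.045),("ws",(196,242),.037),("cup",(289,239),.039),("dish",(278,190),.010),("tray",(352,188),.010),("stand",(205,189),.014),("tape",(136,243),.02),("labels",(424,218),.05)]:
    m=comp(bright,seed); v,u=np.nonzero(m)
    # pixel area boundary -> contour at z
    cs,_=cv2.findContours(m.astype(np.uint8),cv2.RETR_EXTERNAL,cv2.CHAIN_APPROX_NONE)
    w=px2w(cs[0][:,0,:],z)*1000
    r=cv2.minAreaRect(w.astype(np.float32)); ce,ra=cv2.minEnclosingCircle(w.astype(np.float32))
    print(k,len(u),"rect",np.round(r[0],1),np.round(r[1],1),round(r[2],1),"circ",np.round(ce,1),round(ra,1),"centroid",np.round(px2w([(u.mean(),v.mean())],z)[0]*1000,1))
from scipy.spatial.transform import Rotation as R
s=monitor.get_state();print(R.from_quat(s["orientation"]).as_matrix())
# obstacles
for nm,a in (("oven",(X[...,1]>.32)&(X[...,1]<.9)&(X[...,2]>.1)&(X[...,0]<.8)&(X[...,0]>.38)),("z>.12, |y|<.35",(abs(X[...,1])<.35)&(X[...,2]>.12)&(X[...,0]>.35))):
    Q=X[a];print(nm,len(Q),np.percentile(Q,1,axis=0),np.percentile(Q,99,axis=0))
E
python3 fit.py
```

```text
short 429 rect [ 445.1 -272.5] [66.8 55. ] 81.6 circ [ 444.4 -272.6] 40.5 centroid [ 444.9 -272.6]
long 606 rect [454.  124.6] [55.4 94.2] 14.8 circ [455.1 124.7] 51.4 centroid [453.9 124.5]
wl 65 rect [ 439.9 -124.8] [23.3 23.3] 88.5 circ [ 439.9 -124.7] 13.1 centroid [ 439.6 -125.3]
ws 42 rect [427.4 255.1] [17.9 17.6] 88.5 circ [427.6 255.3] 10.4 centroid [427.7 255.6]
cup 240 rect [431.9 -14.2] [46.7 46.8] 88.5 circ [431.9 -14.8] 25.6 centroid [431.6 -14.3]
dish 686 rect [581.5  13.5] [87.5 86.2] 88.4 circ [581.5  12.8] 45.0 centroid [581.1  12.7]
tray 2050 rect [ 585.7 -212.3] [231.1  83.1] 88.3 circ [ 583.3 -211.9] 115.9 centroid [ 585.6 -211.7]
stand 1200 rect [590.4 234.9] [ 83.2 134.9] 9.9 circ [590.  234.5] 75.5 centroid [590.1 234.7]
tape 336 rect [433.1 394.8] [90.3 86.5] 44.9 circ [433.4 395. ] 45.6 centroid [433.6 395.4]
labels 403 rect [ 469.6 -410.2] [62.2 69.2] 42.5 circ [ 467.3 -410.9] 35.6 centroid [ 469.7 -410.4]
[[ 0.38    0.     -0.925 ]
 [ 0.925   0.      0.38  ]
 [ 0.0001 -1.     -0.    ]]
oven 20541 [0.4489 0.3298 0.1129] [0.7864 0.7143 0.5817]
z>.12, |y|<.35 32528 [ 0.7127 -0.3424  0.4046] [0.9411 0.3451 0.6029]
```

Depth from both views gives the heights: the right-hand weight is 48 mm tall (large), the left-hand one about 40 mm (small), and the cartons about 36 and 45 mm. The top view shows the tray at yaw about -2° and the stand at about 10°, with the large recess towards +y. I'll first turn the tool so that its x lies along world x.

```bash
python3 -m inch '{"travel":[[0,0,0],[0,0,0],[0,0,0],[0,0,0],[0,0,0],[0,0,0],[0,0,0],[0,0,0],[20,0,-45],[20,0,-45],[20,0,-45]],"angular":[[0,8.5,0],[0,8.5,0],[0,8.5,0],[0,8.5,0],[0,8.5,0],[0,8.5,0],[0,8.5,0],[0,8.2,0],[0,0,0],[0,0,0],[0,0,0]],"jaw":[1,1,1,1,1,1,1,1,1,1,1]}' 30; cat > st.py <<'E'
import sys
from h import *
from scipy.spatial.transform import Rotation as R
s=monitor.get_state();M=R.from_quat(s["orientation"]).as_matrix()
print("t",round(s["time"],2),"tcp mm",np.round(s["tool_pos"]*1000,1),"yaw",round(np.degrees(np.arctan2(M[1,0],M[0,0])),2),"tilt",np.round(np.degrees(M[:2,1]),2),"gap",round(s["finger_gap"]*1000,1),"F",np.round(s["wrist_force"],1),"j",np.round(s["joint_pos"],2))
if len(sys.argv)>2:
    g=np.array([float(a) for a in sys.argv[1:4]])-s["tool_pos"]*1000
    print("world d",np.round(g,1),"tool travel",np.round(M.T@g,1))
E
python3 st.py 300 256 230
```

```text
time: 2.3
tool_pos: [0.2977, 0.4417, 0.2312]
orientation: [0.707, 0.0, -0.0, -0.707]
wrist_force: [0.4, -1.1, 0.3]
finger_gap: 0.0853
t 2.3 tcp mm [297.7 441.7 231.2] yaw 0.05 tilt [ 0.01 -0.01] gap 85.3 F [ 0.4 -1.1  0.3] j [ 0.84 -0.17  1.83 -0.    1.49  0.84]
world d [   2.3 -185.7   -1.2] tool travel [   2.2    1.2 -185.7]
```

```bash
python3 -m inch '{"travel":[[1,0,-46],[1,0,-46],[0,0,-46],[0,0,-47],[43,0,0],[43,0,0],[43,40,0],[2,40,0],[0,40,0],[0,40,0],[0,0,0]],"angular":[[0,0,0],[0,0,0],[0,0,0],[0,0,0],[0,0,0],[0,0,0],[0,0,0],[0,0,0],[0,0,0],[0,0,0],[0,0,0]],"jaw":[1,1,1,1,1,1,1,1,1,1,1]}' 30; python3 st.py 428.5 256.5 12
python3 - <<'E'
from h import *
a,_=grab_frame("scene");b,_=grab_frame("top")
im=np.hstack([cv2.resize(a[200:300,190:290],(400,400),interpolation=2),cv2.resize(b[180:290,130:240],(400,400),interpolation=2)])
cv2.imwrite("pics/a1.png",im[:,:,::-1])
E
```

```text
time: 3.4
tool_pos: [0.4193, 0.2559, 0.071]
orientation: [0.709, -0.004, -0.004, -0.705]
wrist_force: [-0.2, -0.3, 0.7]
finger_gap: 0.0853
t 3.4 tcp mm [419.3 255.9  71. ] yaw -0.05 tilt [-0.67 -0.28] gap 85.3 F [-0.2 -0.3  0.7] j [ 0.4  -0.1   2.05 -0.    1.21  0.4 ]
world d [  9.2   0.6 -59. ] tool travel [ 9.9 58.9  0.9]
```

View pics/a1.png

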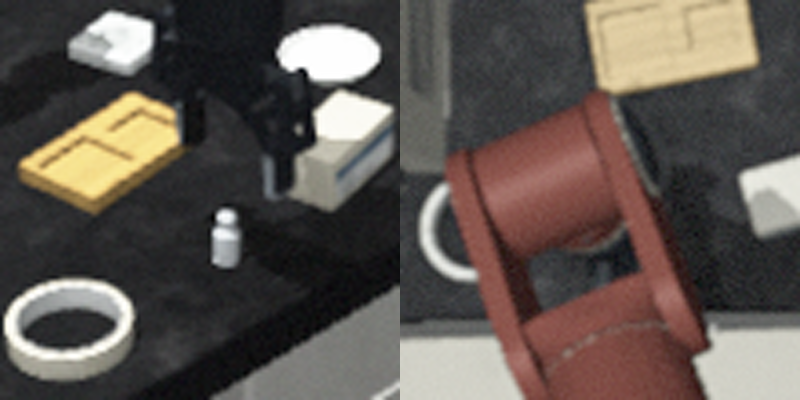

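The left panel (scene) shows the open fingers above the small weight at (225,240), with the cream carton behind. In the right panel (top) the arm hides the weight.

```bash
python3 st.py 428.5 256.5 12
```

```text
t 3.5 tcp mm [423.8 258.   77.5] yaw -0.03 tilt [-0.05 -0.02] gap 85.2 F [0.4 0.1 1. ] j [ 0.4  -0.11  2.04  0.    1.21  0.4 ]
world d [  4.7  -1.5 -65.5] tool travel [ 4.8 65.5 -1.4]
```

```bash
python3 -m inch '{"travel":[[3,20,-1],[2,20,0],[0,15,0],[0,10,0],[0,0,0]],"angular":[[0,0,0],[0,0,0],[0,0,0],[0,0,0],[0,0,0]],"jaw":[1,1,1,1,1]}' 30; python3 st.py 428.5 256.5 12
python3 - <<'E'
from h import *
a,_=grab_frame("scene")
im=cv2.resize(a[200:300,190:290],(600,600),interpolation=2)
cv2.imwrite("pics/a2.png",im[:,:,::-1])
E
```

```text
time: 4.0
tool_pos: [0.4296, 0.2573, 0.0132]
orientation: [-0.707, -0.0, -0.001, 0.707]
wrist_force: [-0.3, 0.5, 1.0]
finger_gap: 0.0856
t 4.0 tcp mm [429.6 257.3  13.2] yaw -0.03 tilt [0.07 0.03] gap 85.6 F [-0.3  0.5  1. ] j [ 0.39  0.    2.06 -0.    1.08  0.39]
world d [-1.1 -0.8 -1.2] tool travel [-1.1  1.2 -0.8]
```

View pics/a2.png

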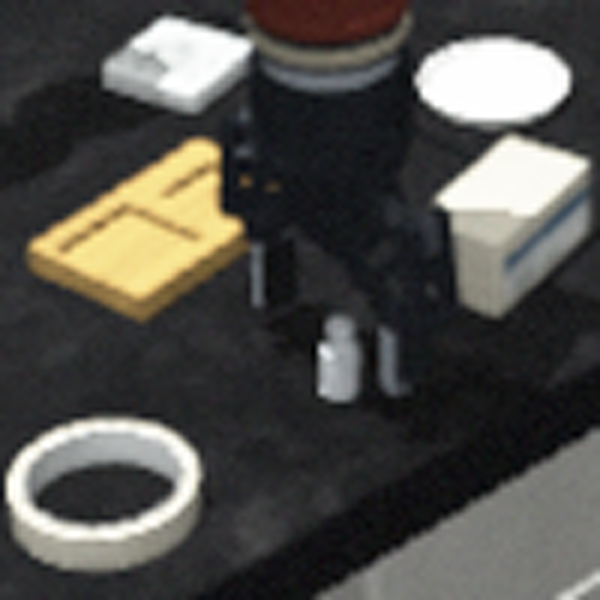

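```bash
cat >> h.py <<'E'
def proj(n,X):
    c=calibration(n);K=c["intrinsics"];T=c["T"];q=T[:3,:3].T@(np.array(X)-T[:3,3])
    return np.array([K[0,0]*q[0]/-q[2]+K[0,2],K[1,1]*q[1]/q[2]+K[1,2]])
E
python3 - <<'E'
from h import *
for nm,X in (("wbase",(.4285,.2565,0)),("wtop",(.4285,.2565,.04)),("Ffront",(.387,.257,.026)),("Fback",(.472,.257,.026)),("Ff0",(.387,.257,.013)),("Fb0",(.472,.257,.013))):
    print(nm,np.round((proj("scene",X)-[190,200])*6,0))
E
```

```text
wbase [343. 386.]
wtop [341. 319.]
Ffront [399. 380.]
Fback [282. 305.]
Ff0 [399. 402.]
Fb0 [283. 327.]
```

Projecting the estimate lands on the weight in the picture: the base is predicted at (343,386) and seen at about (338,392). Closing.

```bash
python3 -m inch '{"travel":[[-1,0,-0.5],[0,0,0],[0,0,0],[0,0,0],[0,0,0],[0,0,0],[0,0,0],[0,0,0],[0,0,0],[0,0,0],[0,0,0],[0,0,0]],"angular":[[0,0,0],[0,0,0],[0,0,0],[0,0,0],[0,0,0],[0,0,0],[0,0,0],[0,0,0],[0,0,0],[0,0,0],[0,0,0],[0,0,0]],"jaw":[-1,-1,-1,-1,-1,-1,-1,-1,-1,-1,-1,-1]}' 30; python3 st.py
python3 - <<'E'
from h import *
a,_=grab_frame("scene")
im=cv2.resize(a[200:300,190:290],(600,600),interpolation=2)
cv2.imwrite("pics/a3.png",im[:,:,::-1])
E
```

```text
time: 5.25
tool_pos: [0.4282, 0.2566, 0.0126]
orientation: [-0.707, -0.0, -0.0, 0.707]
wrist_force: [-0.6, 0.4, 5.3]
finger_gap: 0.0168
t 5.25 tcp mm [428.2 256.6  12.6] yaw -0.03 tilt [0.03 0.01] gap 16.8 F [-0.6  0.4  5.3] j [ 0.39  0.    2.06 -0.    1.08  0.39]
```

View pics/a3.png

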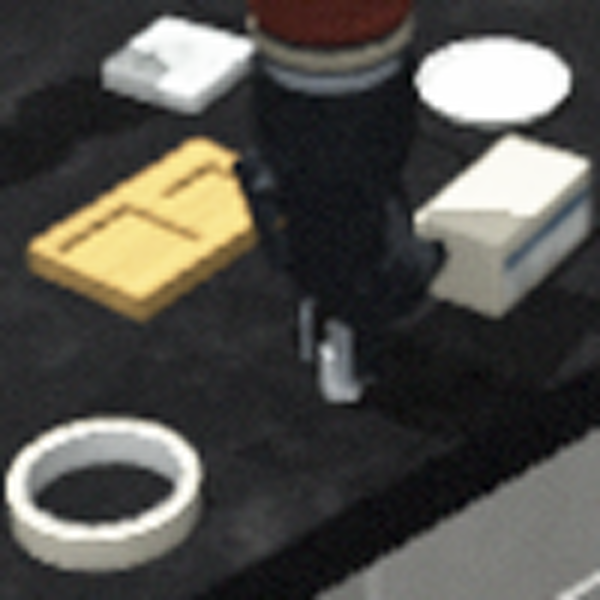

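```bash
python3 -m inch '{"travel":[[0,0,0],[0,0,0],[0,-10,0],[0,-10,0],[0,0,0]],"angular":[[0,0,0],[0,0,0],[0,0,0],[0,0,0],[0,0,0]],"jaw":[-1,-1,-1,-1,-1]}' 30; python3 st.py
python3 - <<'E'
from h import *
a,_=grab_frame("scene")
im=cv2.resize(a[200:300,190:290],(600,600),interpolation=2)
cv2.imwrite("pics/a4.png",im[:,:,::-1])
E
```

```text
time: 5.8
tool_pos: [0.4289, 0.2569, 0.0339]
orientation: [-0.707, -0.001, -0.001, 0.708]
wrist_force: [0.3, -0.5, -0.0]
finger_gap: 0.0168
t 5.8 tcp mm [428.9 256.9  33.9] yaw -0.03 tilt [0.15 0.07] gap 16.8 F [ 0.3 -0.5 -0. ] j [ 0.39 -0.03  2.05  0.    1.12  0.39]
```

View pics/a4.png

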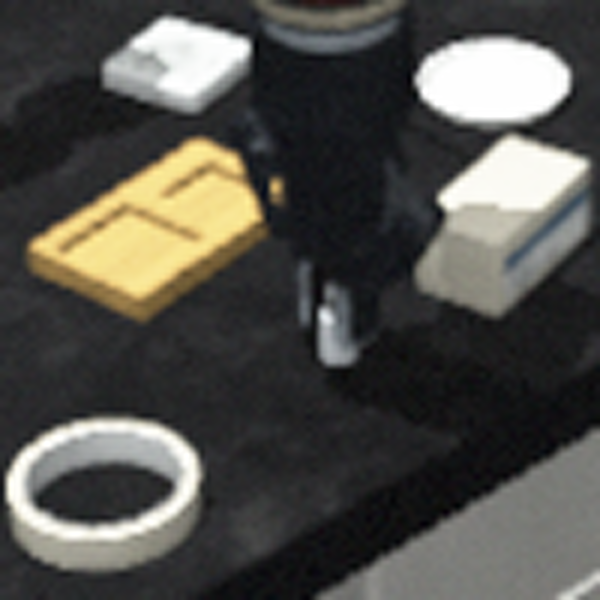

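The weight is lifted: its base rose from row 398 to row 362 and the gap holds at 16.8 mm. Next I check the target poses by overlaying outlines on both views.

```bash
python3 - <<'E'
from h import *
def tf(c,yaw,pts,z):
    a=np.radians(yaw);Rm=np.array([[np.cos(a),-np.sin(a)],[np.sin(a),np.cos(a)]])
    return [(*(Rm@np.array(q)+c),z) for q in pts]
def rect(cx,cy,w,h): return [(cx-w/2,cy-h/2),(cx+w/2,cy-h/2),(cx+w/2,cy+h/2),(cx-w/2,cy+h/2)]
st=(np.array([.5902,.2348]),9.9);tr=(np.array([.5857,-.212]),-1.7);di=(np.array([.5813,.013]),0)
ci=[(.043*np.cos(t),.043*np.sin(t)) for t in np.linspace(0,6.28,40)]
shapes=[(st,rect(0,0,.078,.13),.014),(st,rect(0,.031,.054,.054),.014),(st,rect(0,-.033,.038,.038),.014),(tr,rect(0,0,.081,.207),.010),(tr,rect(0,-.0435,.071,.11),.010),(tr,rect(0,.0575,.071,.082),.010),(di,ci,.010)]
a,_=grab_frame("scene")
for n,(x0,x1,y0,y1),f,pic in(("top",(170,400,160,220),3.4,cv2.imread("pics/top0.png")),("scene",(190,350,170,250),4.8,a[:,:,::-1])):
    im=cv2.resize(pic[y0:y1,x0:x1],None,fx=f,fy=f,interpolation=2)
    for (c,y),pts,z in shapes:
        P=np.array([(proj(n,X)-[x0,y0]+.5)*f for X in tf(c,y,pts,z)]).round().astype(np.int32)
        cv2.polylines(im,[P],True,(0,0,255),1)
    cv2.imwrite(f"pics/ov_{n}.png",im)
E
```

```text
(no output)
```

View pics/ov_top.png

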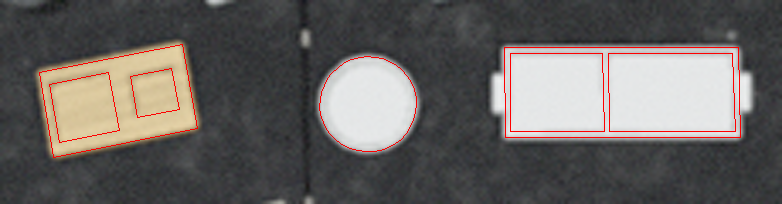

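View pics/ov_scene.png

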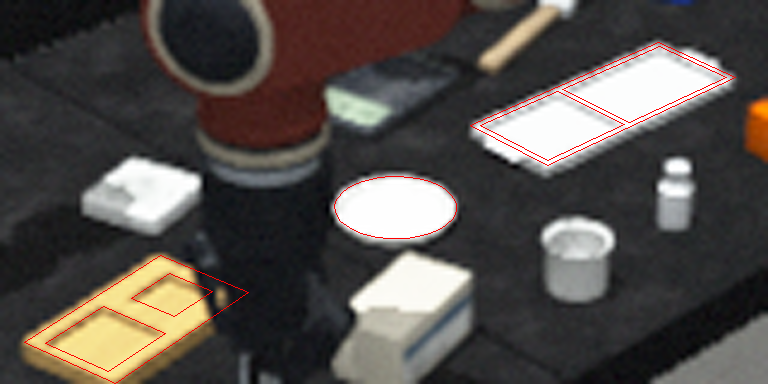

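The outlines line up with the stand, dish and tray in both views to within a pixel, so poses are good to about 2 mm.

```bash
python3 -m inch '{"travel":[[0,-25,0],[0,-20,0],[28,0,-9],[42,0,-14],[42,0,-14],[35,0,-12],[20,0,-6],[0,15,0],[0,15,0],[0,0,0],[0,0,0]],"angular":[[0,0,0],[0,0,0],[0,0,0],[0,0,0],[0,0,0],[0,0,0],[0,0,0],[0,0,0],[0,0,0],[0,0,0],[0,0,0]],"jaw":[-1,-1,-1,-1,-1,-1,-1,-1,-1,-1,-1]}' 30; python3 st.py 595.9 202.3 22
python3 - <<'E'
from h import *
a,_=grab_frame("scene")
im=cv2.resize(a[160:280,180:300],(600,600),interpolation=2)
cv2.imwrite("pics/a5.png",im[:,:,::-1])
E
```

```text
time: 7.0
tool_pos: [0.5925, 0.2017, 0.0453]
orientation: [0.707, -0.001, -0.001, -0.707]
wrist_force: [0.8, 0.6, -0.1]
finger_gap: 0.0168
t 7.0 tcp mm [592.5 201.7  45.3] yaw 0.03 tilt [-0.22 -0.04] gap 16.8 F [ 0.8  0.6 -0.1] j [0.21 0.24 1.74 0.   1.17 0.21]
world d [  3.4   0.6 -23.3] tool travel [ 3.5 23.3  0.6]
```

View pics/a5.png

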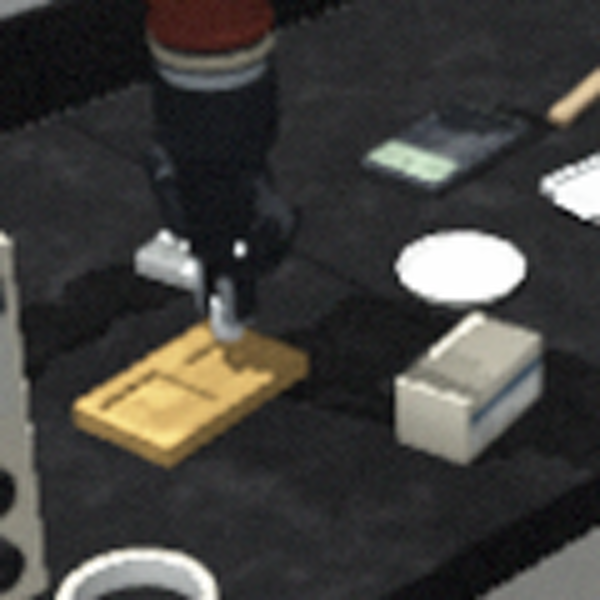

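The weight at (228,315) hangs over the small recess. Lowering.

```bash
python3 -m inch '{"travel":[[2,8,0],[1,7,0],[0,4,0],[0,0,0],[0,0,0]],"angular":[[0,0,0],[0,0,0],[0,0,0],[0,0,0],[0,0,0]],"jaw":[-1,-1,-1,-1,-1]}' 30; python3 st.py 595.9 202.3 21
python3 - <<'E'
from h import *
a,_=grab_frame("scene")
im=cv2.resize(a[160:280,180:300],(600,600),interpolation=2)
cv2.imwrite("pics/a6.png",im[:,:,::-1])
E
```

```text
time: 7.55
tool_pos: [0.5978, 0.2013, 0.0281]
orientation: [0.707, -0.0, 0.0, -0.707]
wrist_force: [0.1, -0.4, -0.9]
finger_gap: 0.0164
t 7.55 tcp mm [597.8 201.3  28.1] yaw -0.03 tilt [-0.02 -0.  ] gap 16.4 F [ 0.1 -0.4 -0.9] j [ 0.21  0.27  1.74 -0.    1.14  0.21]
world d [-1.9  1.  -7.1] tool travel [-1.9  7.1  1. ]
```

View pics/a6.png

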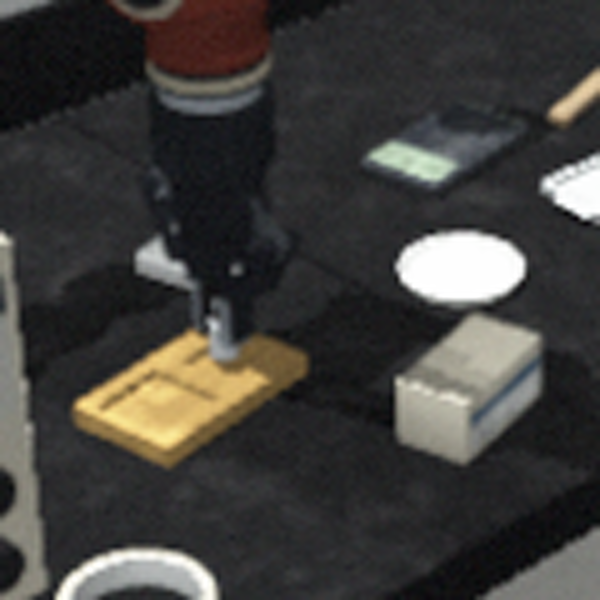

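```bash
python3 -m inch '{"travel":[[-1,2.5,0.5],[-1,2,0.5],[0,1,0],[0,0,0]],"angular":[[0,0,0],[0,0,0],[0,0,0],[0,0,0]],"jaw":[-1,-1,-1,-1]}' 30;python3 st.py; python3 -m inch '{"travel":[[0,0.8,0],[0,0,0]],"angular":[[0,0,0],[0,0,0]],"jaw":[-1,-1]}';python3 st.py 595.9 202.3 20.6
```

```text
time: 8.0
tool_pos: [0.5956, 0.2024, 0.0224]
orientation: [0.707, -0.0, 0.0, -0.707]
wrist_force: [-0.7, 0.0, -1.0]
finger_gap: 0.017
t 8.0 tcp mm [595.6 202.4  22.4] yaw -0.03 tilt [-0.03 -0.01] gap 17.0 F [-0.7  0.  -1. ] j [ 0.21  0.27  1.74 -0.    1.13  0.21]
time: 8.2
tool_pos: [0.5959, 0.2024, 0.0219]
orientation: [0.707, -0.0, 0.0, -0.707]
wrist_force: [-0.5, -0.1, -0.3]
finger_gap: 0.0169
t 8.2 tcp mm [595.9 202.4  21.9] yaw -0.03 tilt [-0. -0.] gap 16.9 F [-0.5 -0.1 -0.3] j [ 0.21  0.27  1.74 -0.    1.13  0.21]
world d [ 0.  -0.1 -1.3] tool travel [ 0.   1.3 -0.1]
```

```bash
for i in 1; do python3 -m inch '{"travel":[[0,0.8,0],[0,0,0]],"angular":[[0,0,0],[0,0,0]],"jaw":[-1,-1]}';python3 st.py 595.9 202.3 20.6; python3 -m inch '{"travel":[[0,0.8,0],[0,0,0]],"angular":[[0,0,0],[0,0,0]],"jaw":[-1,-1]}';python3 st.py; done
```

```text
time: 8.4
tool_pos: [0.5958, 0.2024, 0.0211]
orientation: [0.707, -0.0, 0.0, -0.707]
wrist_force: [-0.2, -0.0, -0.9]
finger_gap: 0.0171
t 8.4 tcp mm [595.8 202.4  21.1] yaw -0.03 tilt [-0.01 -0.  ] gap 17.1 F [-0.2 -0.  -0.9] j [0.21 0.27 1.74 0.   1.13 0.21]
world d [ 0.1 -0.1 -0.5] tool travel [ 0.1  0.5 -0.1]
time: 8.6
tool_pos: [0.596, 0.2024, 0.0207]
orientation: [-0.707, 0.0, -0.0, 0.707]
wrist_force: [0.4, -0.9, 2.0]
finger_gap: 0.017
t 8.6 tcp mm [596.  202.4  20.7] yaw -0.03 tilt [0.01 0.  ] gap 17.0 F [ 0.4 -0.9  2. ] j [0.21 0.27 1.74 0.   1.13 0.21]
```

```bash
python3 -m inch '{"travel":[[0,0.5,0],[0,0,0],[0,0,0],[0,0,0],[0,0,0],[0,0,0],[0,0,0],[0,-10,0],[0,-20,0],[0,-40,0],[0,-40,0]],"angular":[[0,0,0],[0,0,0],[0,0,0],[0,0,0],[0,0,0],[0,0,0],[0,0,0],[0,0,0],[0,0,0],[0,0,0],[0,0,0]],"jaw":[-1,-1,-0.4,-0.3,-0.1,0.1,0.1,0.1,0.1,0.3,0.3]}' 30;python3 st.py 454.3 125 130
python3 - <<'E'
from h import *
a,_=grab_frame("scene")
im=cv2.resize(a[160:280,180:300],(600,600),interpolation=2)
cv2.imwrite("pics/a7.png",im[:,:,::-1])
E
```

```text
time: 9.7
tool_pos: [0.5952, 0.2022, 0.1308]
orientation: [0.707, -0.001, -0.0, -0.707]
wrist_force: [0.9, 0.2, 0.4]
finger_gap: 0.0551
t 9.7 tcp mm [595.2 202.2 130.8] yaw -0.04 tilt [-0.08 -0.02] gap 55.1 F [0.9 0.2 0.4] j [0.21 0.14 1.69 0.   1.31 0.21]
world d [-140.9  -77.2   -0.8] tool travel [-140.9    1.1  -77.3]
```

View pics/a7.png

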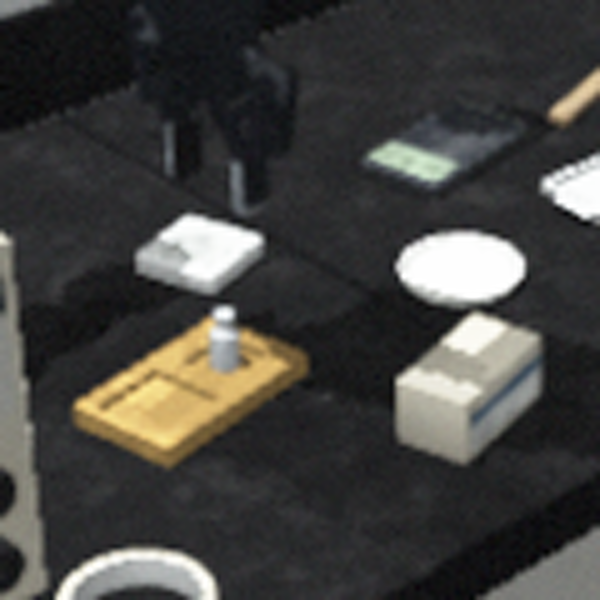

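The small weight stands upright in the small recess, at (225,340). Next is the long carton.

```bash
python3 -m inch '{"travel":[[-36,0,-20],[-36,0,-20],[-36,0,-20],[-33,0,-17],[0,0,0],[0,0,0],[0,25,0],[0,15,0],[0,0,0],[0,0,0]],"angular":[[0,0,0],[0,0,0],[0,0,0],[0,0,0],[0,-7.4,0],[0,-7.3,0],[0,0,0],[0,0,0],[0,0,0],[0,0,0]],"jaw":[1,1,1,1,1,1,1,1,1,1]}' 30;python3 st.py 454.2 125 16
python3 - <<'E'
from h import *
a,_=grab_frame("scene")
im=cv2.resize(a[160:280,200:320],(600,600),interpolation=2)
cv2.imwrite("pics/b1.png",im[:,:,::-1])
E
```

```text
time: 10.75
tool_pos: [0.455, 0.1255, 0.0905]
orientation: [0.701, 0.09, -0.09, -0.701]
wrist_force: [0.7, 0.4, 0.4]
finger_gap: 0.0856
t 10.75 tcp mm [455.  125.5  90.5] yaw 14.67 tilt [0.03 0.  ] gap 85.6 F [0.7 0.4 0.4] j [ 0.11 -0.19  2.09 -0.    1.24 -0.14]
world d [ -0.8  -0.5 -74.5] tool travel [-1.  74.5 -0.3]
```

View pics/b1.png

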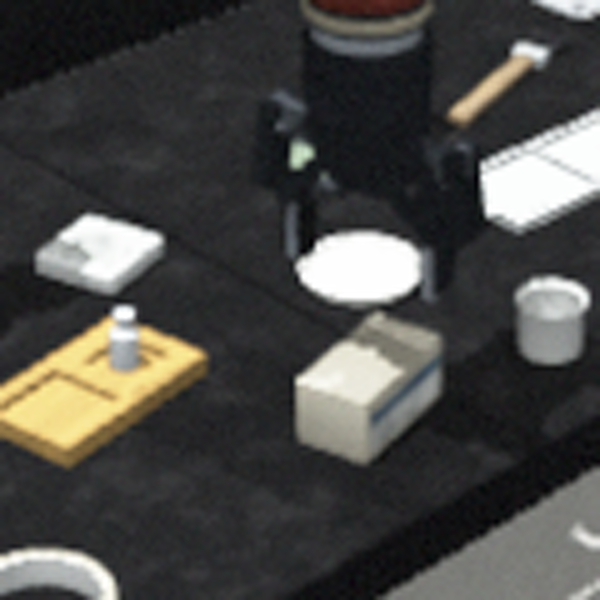

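The carton at (370,390) sits below and between the two fingers at (290,230) and (430,270). Descending.

```bash
python3 -m inch '{"travel":[[-0.5,20,0],[-0.5,12,0],[0,12,0],[0,12,0],[0,12,0],[0,6,0],[0,0,0],[0,0,0]],"angular":[[0,0,0],[0,0,0],[0,0,0],[0,0,0],[0,0,0],[0,0,0],[0,0,0],[0,0,0]],"jaw":[1,1,1,1,1,1,1,1]}' 30;python3 st.py 454.2 125 16
python3 - <<'E'
from h import *
a,_=grab_frame("scene")
im=cv2.resize(a[160:280,200:320],(600,600),interpolation=2)
cv2.imwrite("pics/b2.png",im[:,:,::-1])
E
```

```text
time: 11.6
tool_pos: [0.4541, 0.1252, 0.0159]
orientation: [-0.701, -0.09, 0.09, 0.701]
wrist_force: [0.4, -0.7, -0.2]
finger_gap: 0.0855
t 11.6 tcp mm [454.1 125.2  15.9] yaw 14.66 tilt [0.01 0.  ] gap 85.5 F [ 0.4 -0.7 -0.2] j [ 0.11 -0.07  2.13  0.    1.09 -0.15]
world d [ 0.1 -0.2  0.1] tool travel [ 0.1 -0.1 -0.2]
```

View pics/b2.png

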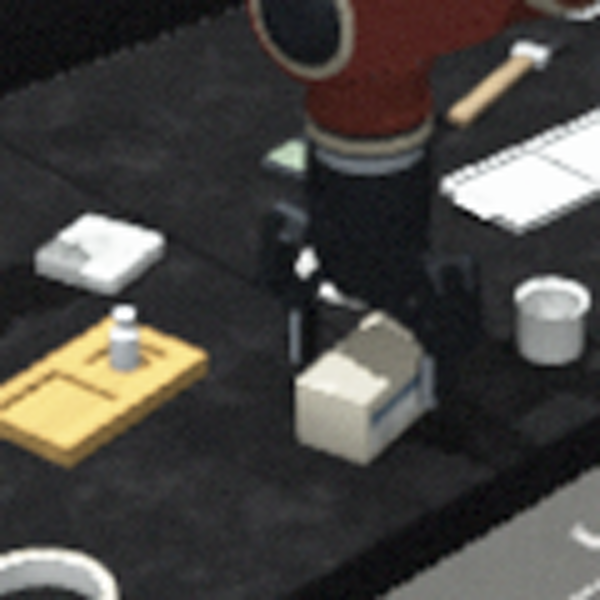

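```bash
python3 -m inch '{"travel":[[0,0,0],[0,0,0],[0,0,0],[0,0,0],[0,0,0],[0,0,0],[0,0,0],[0,0,0],[0,-5,0],[0,-15,0],[0,-10,0],[0,0,0]],"angular":[[0,0,0],[0,0,0],[0,0,0],[0,0,0],[0,0,0],[0,0,0],[0,0,0],[0,0,0],[0,0,0],[0,0,0],[0,0,0],[0,0,0]],"jaw":[-1,-1,-1,-1,-1,-1,-1,-1,-1,-1,-1,-1]}' 30;python3 st.py
python3 - <<'E'
from h import *
a,_=grab_frame("scene")
im=cv2.resize(a[160:280,200:320],(600,600),interpolation=2)
cv2.imwrite("pics/b3.png",im[:,:,::-1])
E
```

```text
time: 12.85
tool_pos: [0.4549, 0.1253, 0.0472]
orientation: [0.701, 0.091, -0.089, -0.701]
wrist_force: [-0.3, -0.4, -0.7]
finger_gap: 0.0493
t 12.85 tcp mm [454.9 125.3  47.2] yaw 14.67 tilt [0.16 0.02] gap 49.3 F [-0.3 -0.4 -0.7] j [ 0.11 -0.13  2.11 -0.    1.15 -0.15]
```

View pics/b3.png

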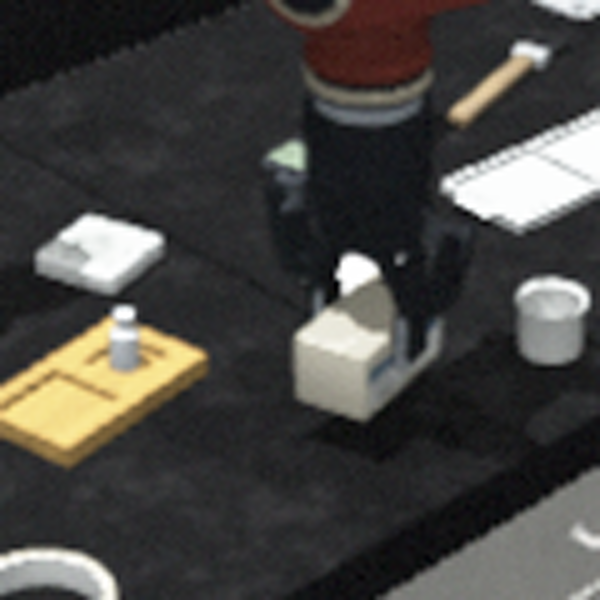

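The carton is held level above its shadow. Rotate and carry it to above the longer bay.

```bash
python3 -m inch '{"travel":[[0,-30,0],[0,-30,0],[14,0,-30],[14,0,-38],[14,0,-38],[14,0,-38],[14,0,-38],[14,0,-38],[14,0,-38],[14,0,-38],[14,0,-38],[14,0,-30]],"angular":[[0,8.2,0],[0,8.2,0],[0,0,0],[0,0,0],[0,0,0],[0,0,0],[0,0,0],[0,0,0],[0,0,0],[0,0,0],[0,0,0],[0,0,0]],"jaw":[-1,-1,-1,-1,-1,-1,-1,-1,-1,-1,-1,-1]}' 30;python3 -m inch '{"travel":[[0,10,0],[0,0,0]],"angular":[[0,0,0],[0,0,0]],"jaw":[-1,-1]}';python3 st.py 584.4 -255.5 30
```

```text
time: 14.1
tool_pos: [0.5824, -0.2448, 0.1045]
orientation: [-0.707, 0.012, -0.011, 0.707]
wrist_force: [0.4, 0.6, -0.3]
finger_gap: 0.0492
time: 14.3
tool_pos: [0.5812, -0.2424, 0.0929]
orientation: [-0.706, 0.013, -0.01, 0.708]
wrist_force: [-1.0, 0.4, -0.7]
finger_gap: 0.0496
t 14.3 tcp mm [ 581.2 -242.4   92.9] yaw -1.8 tilt [-0.25  0.16] gap 49.6 F [-1.   0.4 -0.7] j [-0.51  0.19  1.71  0.    1.25 -0.48]
world d [  3.2 -13.1 -62.9] tool travel [  3.9  62.8 -13.1]
```

```bash
python3 -m inch '{"travel":[[2,15,-7],[2,15,-6],[0,15,0],[0,13,0],[0,0,0],[0,0,0]],"angular":[[0,0,0],[0,0,0],[0,0,0],[0,0,0],[0,0,0],[0,0,0]],"jaw":[-1,-1,-1,-1,-1,-1]}' 30;python3 st.py 584.4 -255.5 20
python3 - <<'E'
from h import *
a,_=grab_frame("scene")
im=cv2.resize(a[140:240,270:390],(720,600),interpolation=2)
cv2.imwrite("pics/b4.png",im[:,:,::-1])
E
```

```text
time: 14.9
tool_pos: [0.5861, -0.2555, 0.0372]
orientation: [-0.707, 0.011, -0.01, 0.707]
wrist_force: [0.4, -0.7, -0.5]
finger_gap: 0.0496
t 14.9 tcp mm [ 586.1 -255.5   37.2] yaw -1.71 tilt [-0.06  0.03] gap 49.6 F [ 0.4 -0.7 -0.5] j [-0.53  0.27  1.71  0.    1.16 -0.5 ]
world d [ -1.7  -0.  -17.2] tool travel [-1.7 17.2 -0.1]
```

View pics/b4.png

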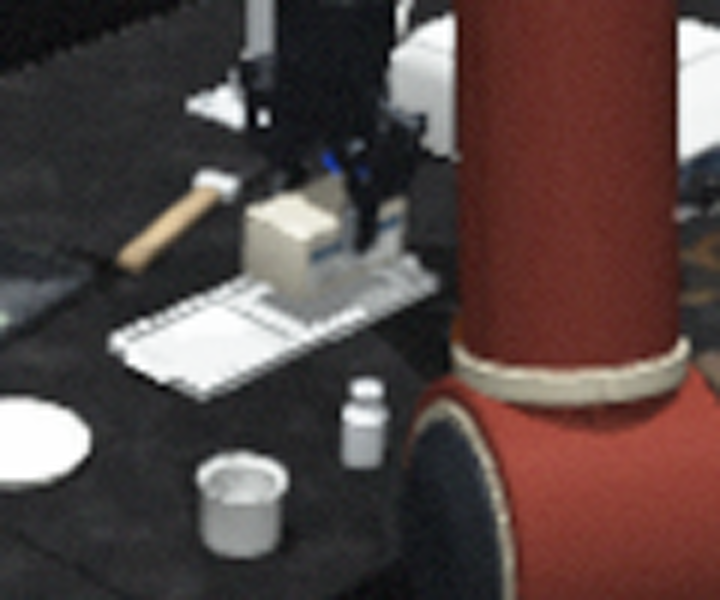

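The carton at (320,250) is just above the long bay and clear of the divider at (260,320). Lowering slowly.

```bash
python3 -m inch '{"travel":[[-1,6,0],[-0.7,5,0],[0,3,0],[0,1,0],[0,0,0],[0,0,0]],"angular":[[0,0,0],[0,0,0],[0,0,0],[0,0,0],[0,0,0],[0,0,0]],"jaw":[-1,-1,-1,-1,-1,-1]}' 30;python3 st.py 584.4 -255.5 20;python3 -m inch '{"travel":[[0,1,0],[0,0,0]],"angular":[[0,0,0],[0,0,0]],"jaw":[-1,-1]}'
```

```text
time: 15.55
tool_pos: [0.5848, -0.256, 0.023]
orientation: [0.707, -0.011, 0.011, -0.707]
wrist_force: [-0.1, 0.2, -0.7]
finger_gap: 0.0494
t 15.55 tcp mm [ 584.8 -256.    23. ] yaw -1.73 tilt [ 0.01 -0.01] gap 49.4 F [-0.1  0.2 -0.7] j [-0.53  0.29  1.72  0.    1.13 -0.5 ]
world d [-0.4  0.5 -3. ] tool travel [-0.4  3.   0.5]
time: 15.75
tool_pos: [0.5847, -0.2559, 0.0219]
orientation: [0.707, -0.011, 0.011, -0.707]
wrist_force: [0.2, -0.9, -0.4]
finger_gap: 0.0497
```

```bash
python3 -m inch '{"travel":[[0,1,0],[0,0,0]],"angular":[[0,0,0],[0,0,0]],"jaw":[-1,-1]}';python3 -m inch '{"travel":[[0,0.8,0],[0,0,0]],"angular":[[0,0,0],[0,0,0]],"jaw":[-1,-1]}'
```

```text
time: 15.95
tool_pos: [0.5846, -0.2559, 0.0207]
orientation: [-0.707, 0.011, -0.011, 0.707]
wrist_force: [-0.0, 0.1, -0.7]
finger_gap: 0.0494
time: 16.15
tool_pos: [0.5848, -0.256, 0.0205]
orientation: [0.707, -0.011, 0.011, -0.707]
wrist_force: [-1.6, 0.8, 1.5]
finger_gap: 0.0499
```

```bash
python3 -m inch '{"travel":[[0,0.5,0],[0,0,0]],"angular":[[0,0,0],[0,0,0]],"jaw":[-1,-1]}'
```

```text
time: 16.35
tool_pos: [0.5848, -0.256, 0.0205]
orientation: [-0.707, 0.011, -0.011, 0.707]
wrist_force: [-3.0, 1.7, 6.0]
finger_gap: 0.0493
```

```bash
python3 -m inch '{"travel":[[0,0,0],[0,0,0],[0,0,0],[0,0,0],[0,0,0],[0,-15,0],[0,-30,0],[0,-40,0],[0,-20,0],[0,0,0]],"angular":[[0,0,0],[0,0,0],[0,0,0],[0,0,0],[0,0,0],[0,0,0],[0,0,0],[0,0,0],[0,0,0],[0,0,0]],"jaw":[0.4,0.6,0.8,0.9,0.9,1,1,1,1,1]}' 30;python3 st.py 445 -272 70
python3 - <<'E'
from h import *
a,_=grab_frame("scene")
im=cv2.resize(a[140:240,270:390],(720,600),interpolation=2)
cv2.imwrite("pics/b5.png",im[:,:,::-1])
E
```

```text
time: 17.35
tool_pos: [0.5876, -0.2575, 0.131]
orientation: [0.709, -0.008, 0.014, -0.705]
wrist_force: [-0.1, -0.2, 0.8]
finger_gap: 0.0853
t 17.35 tcp mm [ 587.6 -257.5  131. ] yaw -1.73 tilt [ 0.5  -0.29] gap 85.3 F [-0.1 -0.2  0.8] j [-0.53  0.16  1.67  0.    1.3  -0.5 ]
world d [-142.6  -14.5  -61. ] tool travel [-142.6   59.8  -18.5]
```

View pics/b5.png

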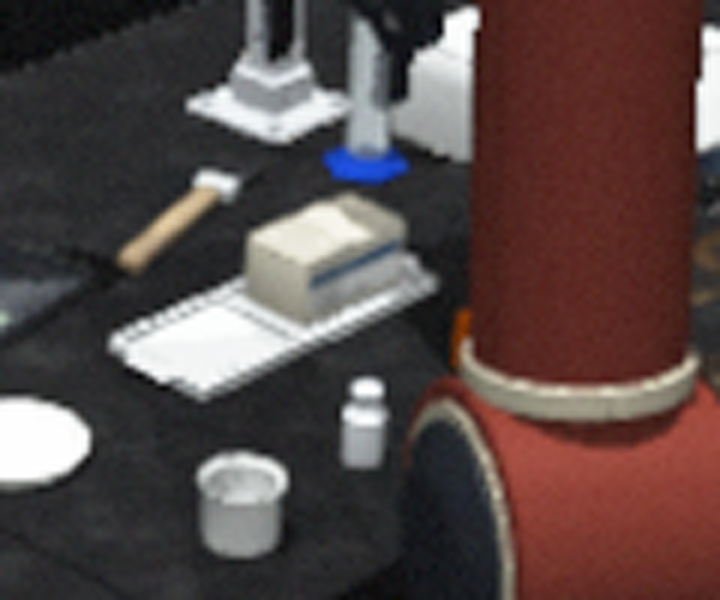

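The carton lies flat inside the longer bay, at (325,270). Next is the short carton; it is hidden in this view, so I go by the initial measurement.

```bash
python3 -m inch '{"travel":[[-25,0,-3],[-40,0,-5],[-40,0,-5],[-37,0,-5],[0,0,0],[0,25,0],[0,15,0],[0,0,0],[0,0,0]],"angular":[[0,0,0],[0,0,0],[0,0,0],[0,0,0],[0,6.6,0],[0,0,0],[0,0,0],[0,0,0],[0,0,0]],"jaw":[1,1,1,1,1,1,1,1,1]}' 30;python3 st.py 445.2 -272 14
python3 - <<'E'
from h import *
a,_=grab_frame("scene");b,_=grab_frame("top")
im=np.hstack([cv2.resize(a[140:240,290:390],(400,400),interpolation=2),cv2.resize(b[170:270,310:410],(400,400),interpolation=2)])
cv2.imwrite("pics/c1.png",im[:,:,::-1])
E
```

```text
time: 18.3
tool_pos: [0.4418, -0.2691, 0.0835]
orientation: [-0.705, 0.052, -0.051, 0.706]
wrist_force: [0.4, -0.1, 1.3]
finger_gap: 0.0856
t 18.3 tcp mm [ 441.8 -269.1   83.5] yaw -8.31 tilt [-0.11  0.09] gap 85.6 F [ 0.4 -0.1  1.3] j [-0.69 -0.06  1.99 -0.    1.22 -0.55]
world d [  3.4  -2.9 -69.5] tool travel [ 4.  69.5 -2.5]
```

View pics/c1.png

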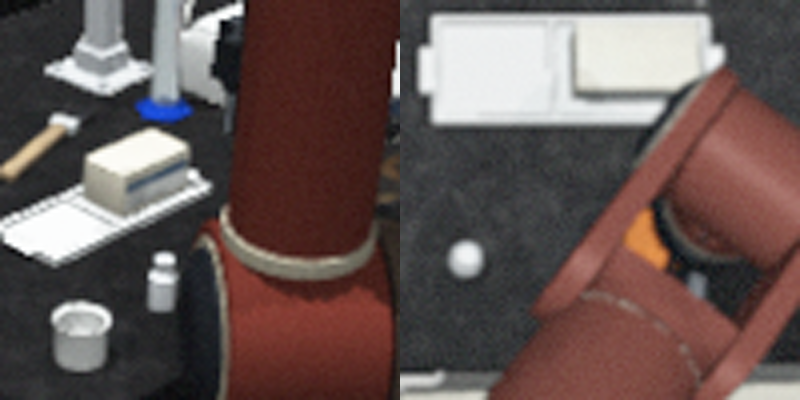

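In the top panel the long carton sits in the right bay. The short carton is mostly hidden by the arm, but its orange shows at (645,240) under the gripper.

```bash
python3 -m inch '{"travel":[[2,20,-1],[2,15,-1],[0,15,0],[0,12,0],[0,7,0],[0,0,0],[0,0,0]],"angular":[[0,0,0],[0,0,0],[0,0,0],[0,0,0],[0,0,0],[0,0,0],[0,0,0]],"jaw":[1,1,1,1,1,1,1]}' 30;python3 st.py 445.2 -272 14
python3 - <<'E'
from h import *
a,_=grab_frame("scene");b,_=grab_frame("top")
im=np.hstack([cv2.resize(a[140:240,290:390],(400,400),interpolation=2),cv2.resize(b[170:270,310:410],(400,400),interpolation=2)])
cv2.imwrite("pics/c2.png",im[:,:,::-1])
E
```

```text
time: 19.1
tool_pos: [0.4461, -0.2723, 0.0157]
orientation: [0.705, -0.051, 0.051, -0.705]
wrist_force: [-0.0, 0.1, -0.0]
finger_gap: 0.0853
t 19.1 tcp mm [ 446.1 -272.3   15.7] yaw -8.33 tilt [ 0.01 -0.01] gap 85.3 F [-0.   0.1 -0. ] j [-0.69  0.05  2.   -0.    1.09 -0.55]
world d [-0.9  0.3 -1.7] tool travel [-0.9  1.7  0.2]
```

View pics/c2.png

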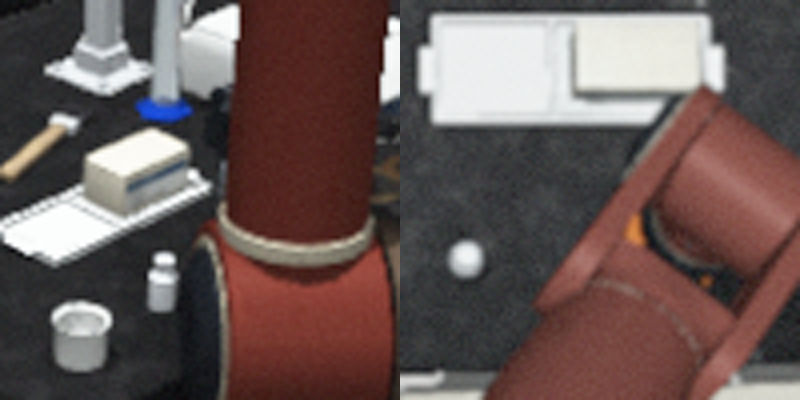

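No contact forces, and orange shows on both sides of the gripper in the top panel, at (637,230) and (707,280). Lower 3 mm more and close.

```bash
python3 -m inch '{"travel":[[-1,3,0],[0,0,0],[0,0,0],[0,0,0],[0,0,0],[0,0,0],[0,0,0],[0,0,0],[0,-5,0],[0,-15,0],[0,-10,0],[0,0,0]],"angular":[[0,0,0],[0,0,0],[0,0,0],[0,0,0],[0,0,0],[0,0,0],[0,0,0],[0,0,0],[0,0,0],[0,0,0],[0,0,0],[0,0,0]],"jaw":[1,-1,-1,-1,-1,-1,-1,-1,-1,-1,-1,-1]}' 30;python3 st.py
python3 - <<'E'
from h import *
a,_=grab_frame("scene");b,_=grab_frame("top")
im=np.hstack([cv2.resize(a[140:240,290:390],(400,400),interpolation=2),cv2.resize(b[170:270,310:410],(400,400),interpolation=2)])
cv2.imwrite("pics/c3.png",im[:,:,::-1])
E
```

```text
time: 20.4
tool_pos: [0.4464, -0.2732, 0.0453]
orientation: [0.706, -0.05, 0.053, -0.704]
wrist_force: [-0.8, 0.2, 0.0]
finger_gap: 0.0494
t 20.4 tcp mm [ 446.4 -273.2   45.3] yaw -8.33 tilt [ 0.22 -0.18] gap 49.4 F [-0.8  0.2  0. ] j [-0.69  0.    1.99  0.    1.14 -0.55]
```

View pics/c3.png

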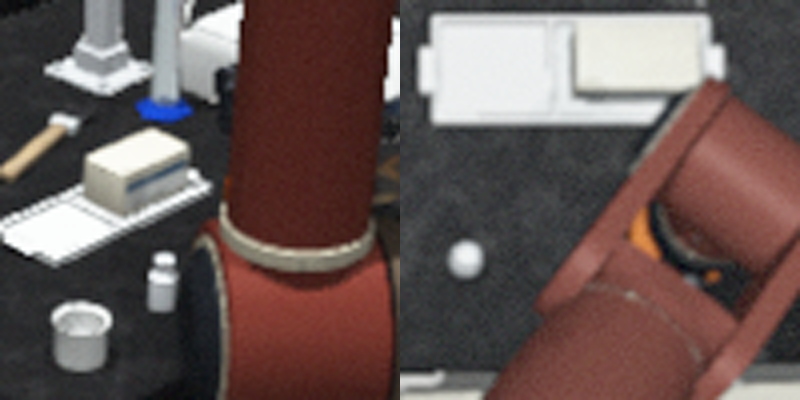

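Held, gap 49.4 mm, the same as for the other carton. Carry it to the shorter bay.

```bash
python3 -m inch '{"travel":[[0,-30,0],[0,-30,0],[20,0,18],[30,0,27],[30,0,27],[30,0,27],[27,0,24],[0,0,0],[0,25,0],[0,25,0],[0,10,0],[0,0,0]],"angular":[[0,-6.6,0],[0,0,0],[0,0,0],[0,0,0],[0,0,0],[0,0,0],[0,0,0],[0,0,0],[0,0,0],[0,0,0],[0,0,0],[0,0,0]],"jaw":[-1,-1,-1,-1,-1,-1,-1,-1,-1,-1,-1,-1]}' 30;python3 st.py 587.4 -154.5 17
python3 - <<'E'
from h import *
a,_=grab_frame("scene");b,_=grab_frame("top")
im=np.hstack([cv2.resize(a[140:240,290:390],(400,400),interpolation=2),cv2.resize(b[170:270,310:410],(400,400),interpolation=2)])
cv2.imwrite("pics/c4.png",im[:,:,::-1])
E
```

```text
time: 21.7
tool_pos: [0.5834, -0.1528, 0.04]
orientation: [-0.706, 0.013, -0.009, 0.708]
wrist_force: [0.8, 0.0, -0.8]
finger_gap: 0.0495
t 21.7 tcp mm [ 583.4 -152.8   40. ] yaw -1.76 tilt [-0.28  0.1 ] gap 49.5 F [ 0.8  0.  -0.8] j [-0.38  0.19  1.8  -0.    1.15 -0.35]
world d [  4.   -1.7 -23. ] tool travel [ 4.2 23.  -1.6]
```

View pics/c4.png

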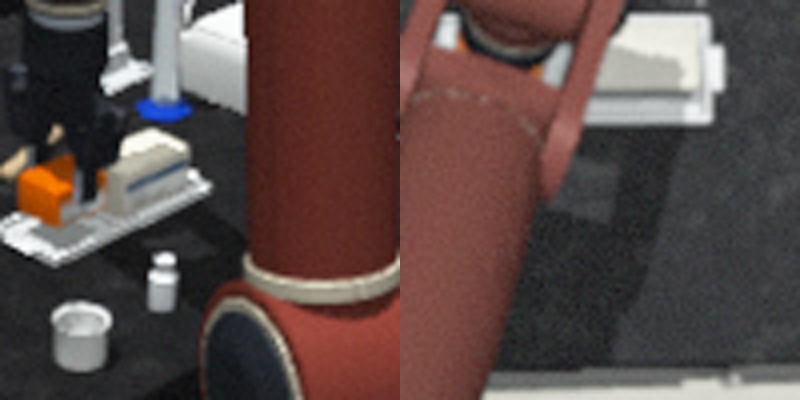

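The orange carton hangs level over the short bay, at (45,190) left, with the cream one undisturbed. Lowering.

```bash
python3 -m inch '{"travel":[[2,6,-0.5],[1.5,6,-0.5],[0,5,0],[0,2,0],[0,0,0],[0,0,0]],"angular":[[0,0,0],[0,0,0],[0,0,0],[0,0,0],[0,0,0],[0,0,0]],"jaw":[-1,-1,-1,-1,-1,-1]}' 30;python3 st.py 587.4 -154.5 17
python3 -m inch '{"travel":[[0,1,0],[0,0,0]],"angular":[[0,0,0],[0,0,0]],"jaw":[-1,-1]}'
python3 - <<'E'
from h import *
a,_=grab_frame("scene")
im=cv2.resize(a[140:240,280:380],(600,600),interpolation=2)
cv2.imwrite("pics/c5.png",im[:,:,::-1])
E
```

```text
time: 22.4
tool_pos: [0.589, -0.1543, 0.0235]
orientation: [-0.707, 0.011, -0.011, 0.707]
wrist_force: [-0.0, 0.2, 0.1]
finger_gap: 0.0495
t 22.4 tcp mm [ 589.  -154.3   23.5] yaw -1.73 tilt [-0.  0.] gap 49.5 F [-0.   0.2  0.1] j [-0.38  0.23  1.79  0.    1.12 -0.35]
world d [-1.6 -0.2 -6.5] tool travel [-1.6  6.5 -0.2]
time: 22.6
tool_pos: [0.5891, -0.1544, 0.0227]
orientation: [0.707, -0.011, 0.011, -0.707]
wrist_force: [-0.4, -0.3, -0.2]
finger_gap: 0.0494
```

View pics/c5.png

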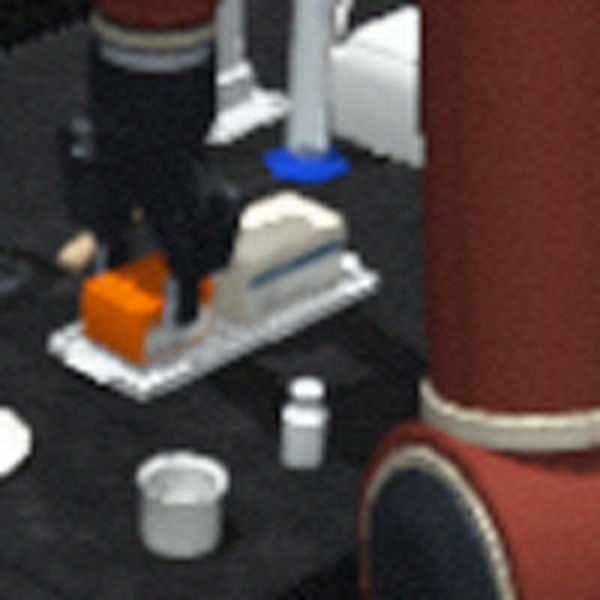

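```bash
python3 -m inch '{"travel":[[-1,2,0],[0,1.5,0],[0,0,0]],"angular":[[0,0,0],[0,0,0],[0,0,0]],"jaw":[-1,-1,-1]}' 30;python3 -m inch '{"travel":[[0,1,0],[0,0,0]],"angular":[[0,0,0],[0,0,0]],"jaw":[-1,-1]}';python3 -m inch '{"travel":[[0,0.8,0],[0,0,0]],"angular":[[0,0,0],[0,0,0]],"jaw":[-1,-1]}'
```

```text
time: 22.95
tool_pos: [0.5877, -0.1542, 0.0186]
orientation: [-0.707, 0.011, -0.01, 0.707]
wrist_force: [-0.8, -0.4, -0.6]
finger_gap: 0.0493
time: 23.15
tool_pos: [0.5879, -0.1543, 0.0179]
orientation: [-0.707, 0.011, -0.011, 0.707]
wrist_force: [-0.1, 0.7, -0.6]
finger_gap: 0.0492
time: 23.35
tool_pos: [0.588, -0.1543, 0.0172]
orientation: [-0.707, 0.011, -0.011, 0.707]
wrist_force: [-0.3, 0.2, -1.1]
finger_gap: 0.0494
```

```bash
python3 -m inch '{"travel":[[0,0.7,0],[0,0,0]],"angular":[[0,0,0],[0,0,0]],"jaw":[-1,-1]}';python3 -m inch '{"travel":[[0,0.5,0],[0,0,0]],"angular":[[0,0,0],[0,0,0]],"jaw":[-1,-1]}'
```

```text
time: 23.55
tool_pos: [0.5882, -0.1543, 0.0168]
orientation: [0.707, -0.011, 0.011, -0.707]
wrist_force: [-0.3, 0.0, 1.4]
finger_gap: 0.0495
time: 23.75
tool_pos: [0.5882, -0.1544, 0.0168]
orientation: [0.707, -0.011, 0.011, -0.707]
wrist_force: [-2.6, 1.3, 4.8]
finger_gap: 0.0497
```

Contact at 4.8 N. Release and rise.

```bash
python3 -m inch '{"travel":[[0,0,0],[0,0,0],[0,0,0],[0,0,0],[0,0,0],[0,-15,0],[0,-30,0],[0,-30,0],[0,-15,0],[0,0,0]],"angular":[[0,0,0],[0,0,0],[0,0,0],[0,0,0],[0,0,0],[0,0,0],[0,0,0],[0,0,0],[0,0,0],[0,0,0]],"jaw":[0.4,0.6,0.8,0.9,0.9,1,1,1,1,1]}' 30;python3 st.py 440 -125 90
python3 - <<'E'
from h import *
a,_=grab_frame("scene")
im=cv2.resize(a[140:240,280:380],(600,600),interpolation=2)
cv2.imwrite("pics/c6.png",im[:,:,::-1])
E
```

```text
time: 24.75
tool_pos: [0.5902, -0.1551, 0.1101]
orientation: [0.708, -0.008, 0.013, -0.706]
wrist_force: [0.3, -0.8, -0.3]
finger_gap: 0.0854
t 24.75 tcp mm [ 590.2 -155.1  110.1] yaw -1.73 tilt [ 0.37 -0.15] gap 85.4 F [ 0.3 -0.8 -0.3] j [-0.38  0.12  1.75 -0.    1.26 -0.35]
world d [-150.2   30.1  -20.1] tool travel [-151.2   19.1   25.6]
```

View pics/c6.png

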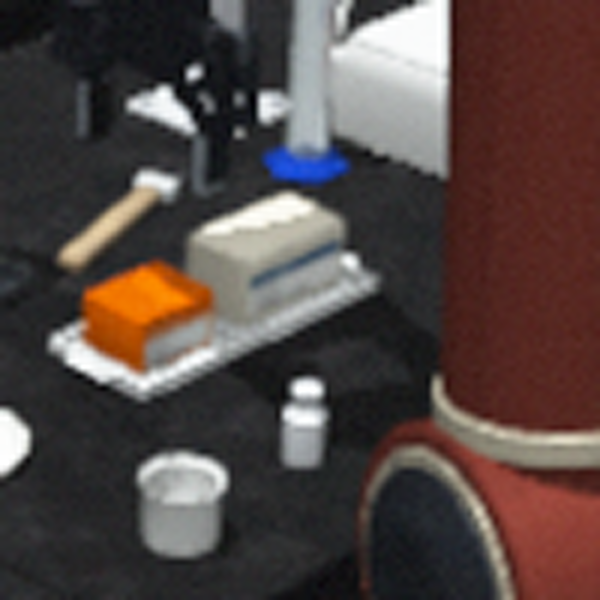

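Both cartons lie flat in their bays, at (150,315) and (265,255). Next is the large weight at (305,420).

```bash
python3 -m inch '{"travel":[[-26,0,5],[-42,0,7],[-42,0,7],[-41,0,7],[0,15,0],[0,15,0],[0,0,0],[0,0,0]],"angular":[[0,0,0],[0,0,0],[0,0,0],[0,0,0],[0,0,0],[0,0,0],[0,0,0],[0,0,0]],"jaw":[1,1,1,1,1,1,1,1]}' 30;python3 st.py 440.2 -125 14
python3 - <<'E'
from h import *
a,_=grab_frame("scene")
im=cv2.resize(a[140:240,280:380],(600,600),interpolation=2)
cv2.imwrite("pics/d1.png",im[:,:,::-1])
E
```

```text
time: 25.6
tool_pos: [0.4369, -0.1233, 0.0748]
orientation: [-0.707, 0.012, -0.01, 0.707]
wrist_force: [0.4, 0.6, -0.8]
finger_gap: 0.0853
t 25.6 tcp mm [ 436.9 -123.3   74.8] yaw -1.73 tilt [-0.16  0.07] gap 85.3 F [ 0.4  0.6 -0.8] j [-0.44 -0.21  2.14 -0.    1.22 -0.41]
world d [  3.3  -1.7 -60.8] tool travel [ 3.5 60.7 -1.7]
```

View pics/d1.png

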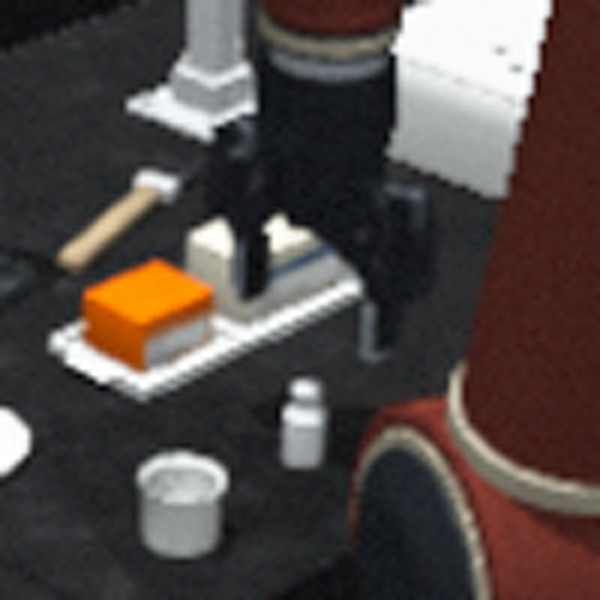

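The fingers at (250,270) and (372,340) straddle the weight at (305,420). Descend and grip.

```bash
python3 -m inch '{"travel":[[2,20,-1],[1,15,-0.7],[0,14,0],[0,10,0],[0,0,0],[0,0,0]],"angular":[[0,0,0],[0,0,0],[0,0,0],[0,0,0],[0,0,0],[0,0,0]],"jaw":[1,1,1,1,1,1]}' 30;python3 st.py 440.2 -125 14
python3 -m inch '{"travel":[[0,0,0],[0,0,0],[0,0,0],[0,0,0],[0,0,0],[0,0,0],[0,0,0],[0,0,0],[0,0,0],[0,0,0]],"angular":[[0,0,0],[0,0,0],[0,0,0],[0,0,0],[0,0,0],[0,0,0],[0,0,0],[0,0,0],[0,0,0],[0,0,0]],"jaw":[-1,-1,-1,-1,-1,-1,-1,-1,-1,-1]}' 40
python3 -m inch '{"travel":[[0,-5,0],[0,-15,0],[0,-10,0],[0,0,0]],"angular":[[0,0,0],[0,0,0],[0,0,0],[0,0,0]],"jaw":[-1,-1,-1,-1]}' 40
python3 - <<'E'
from h import *
a,_=grab_frame("scene")
im=cv2.resize(a[140:240,280:380],(600,600),interpolation=2)
cv2.imwrite("pics/d2.png",im[:,:,::-1])
E
```

```text
time: 26.25
tool_pos: [0.4412, -0.1257, 0.0174]
orientation: [0.707, -0.011, 0.011, -0.707]
wrist_force: [0.9, -0.2, 0.4]
finger_gap: 0.0852
t 26.25 tcp mm [ 441.2 -125.7   17.4] yaw -1.73 tilt [ 0.02 -0.01] gap 85.2 F [ 0.9 -0.2  0.4] j [-0.44 -0.11  2.15  0.    1.09 -0.41]
world d [-1.   0.7 -3.4] tool travel [-1.   3.4  0.7]
time: 27.25
tool_pos: [0.441, -0.1257, 0.0174]
orientation: [0.707, -0.011, 0.011, -0.707]
wrist_force: [-1.2, -0.2, 5.8]
finger_gap: 0.0203
time: 27.65
tool_pos: [0.4419, -0.126, 0.0485]
orientation: [0.707, -0.01, 0.012, -0.707]
wrist_force: [0.7, -0.6, -1.8]
finger_gap: 0.0203
```

View pics/d2.png

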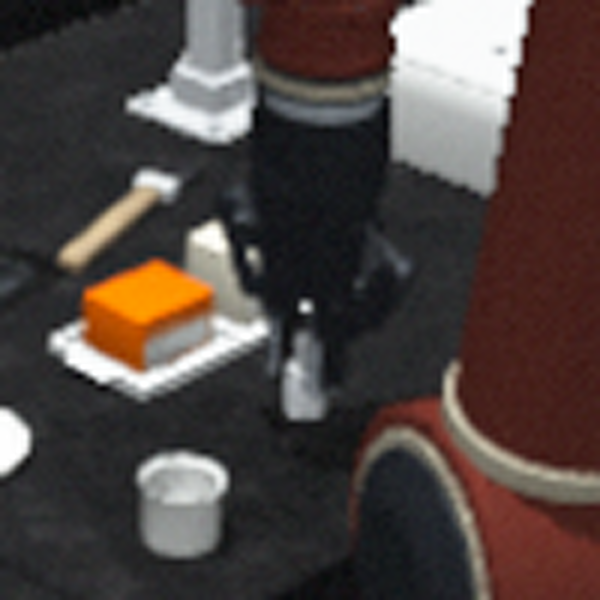

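The large weight is held upright, with gap 20.3 mm (readings run about 2 mm under true size). Carry it to the large recess.

```bash
python3 -m inch '{"travel":[[0,-35,0],[0,-35,0],[13,0,30],[13,0,42],[13,0,42],[13,0,42],[13,0,42],[13,0,42],[13,0,42],[13,0,42],[13,0,42],[14,0,29]],"angular":[[0,0,0],[0,0,0],[0,0,0],[0,0,0],[0,0,0],[0,0,0],[0,0,0],[0,0,0],[0,0,0],[0,0,0],[0,0,0],[0,0,0]],"jaw":[-1,-1,-1,-1,-1,-1,-1,-1,-1,-1,-1,-1]}' 40;python3 -m inch '{"travel":[[0,20,0],[0,0,0],[0,0,0]],"angular":[[0,0,0],[0,0,0],[0,0,0]],"jaw":[-1,-1,-1]}';python3 st.py 584.9 265.3 25.4
python3 - <<'E'
from h import *
a,_=grab_frame("scene")
im=cv2.resize(a[160:280,180:300],(600,600),interpolation=2)
cv2.imwrite("pics/d3.png",im[:,:,::-1])
E
```

```text
time: 28.9
tool_pos: [0.5832, 0.268, 0.1156]
orientation: [0.707, -0.011, 0.009, -0.707]
wrist_force: [1.1, -0.6, -1.0]
finger_gap: 0.0197
time: 29.2
tool_pos: [0.5824, 0.2648, 0.0953]
orientation: [0.707, -0.012, 0.01, -0.707]
wrist_force: [0.0, -0.2, -0.1]
finger_gap: 0.0197
t 29.2 tcp mm [582.4 264.8  95.3] yaw -1.74 tilt [-0.19 -0.07] gap 19.7 F [ 0.  -0.2 -0.1] j [ 0.31  0.2   1.68 -0.    1.26  0.34]
world d [  2.5   0.5 -69.9] tool travel [ 2.7 69.9  0.7]
```

View pics/d3.png

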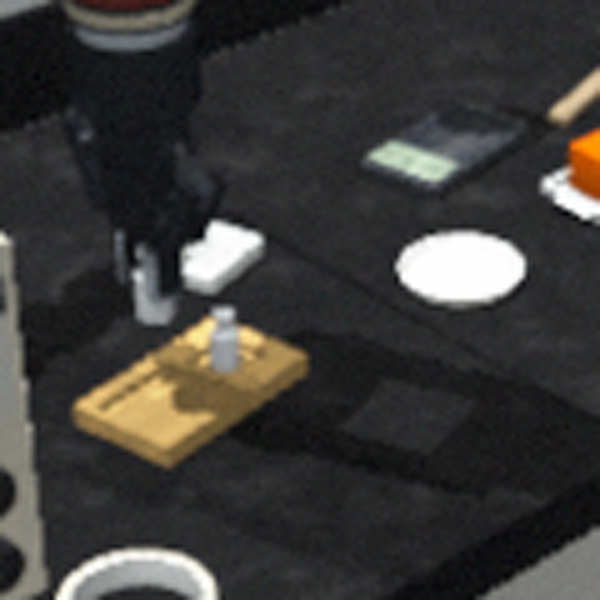

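The weight at (155,295) is above the large recess; the small weight at (224,340) is untouched.

```bash
python3 -m inch '{"travel":[[1.5,18,0.5],[1,18,0],[0,14,0],[0,10,0],[0,4,0],[0,0,0],[0,0,0]],"angular":[[0,0,0],[0,0,0],[0,0,0],[0,0,0],[0,0,0],[0,0,0],[0,0,0]],"jaw":[-1,-1,-1,-1,-1,-1,-1]}' 40;python3 st.py 584.9 265.3 25.4
python3 - <<'E'
from h import *
a,_=grab_frame("scene")
im=cv2.resize(a[160:280,180:300],(600,600),interpolation=2)
cv2.imwrite("pics/d4.png",im[:,:,::-1])
E
```

```text
time: 29.95
tool_pos: [0.5867, 0.2659, 0.0336]
orientation: [-0.707, 0.01, -0.011, 0.707]
wrist_force: [0.2, 0.0, -0.0]
finger_gap: 0.02
t 29.95 tcp mm [586.7 265.9  33.6] yaw -1.73 tilt [0.05 0.02] gap 20.0 F [ 0.2  0.  -0. ] j [0.31 0.29 1.7  0.   1.15 0.34]
world d [-1.8 -0.6 -8.2] tool travel [-1.8  8.2 -0.7]
```

View pics/d4.png

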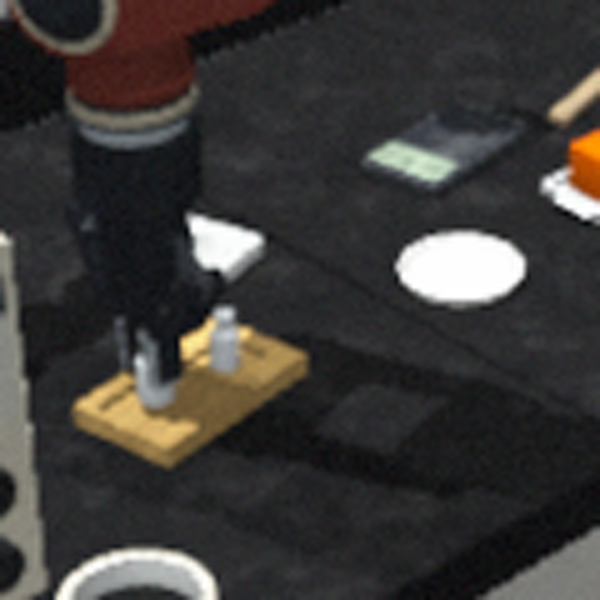

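The weight at (157,385) sits inside the recess outline. Final lowering.

```bash
python3 -m inch '{"travel":[[-1,4,-0.5],[-0.5,2.5,0],[0,0,0]],"angular":[[0,0,0],[0,0,0],[0,0,0]],"jaw":[-1,-1,-1]}' 40;python3 -m inch '{"travel":[[0,0.8,0],[0,0,0]],"angular":[[0,0,0],[0,0,0]],"jaw":[-1,-1]}';python3 -m inch '{"travel":[[0,0.8,0],[0,0,0]],"angular":[[0,0,0],[0,0,0]],"jaw":[-1,-1]}'
```

```text
time: 30.3
tool_pos: [0.5843, 0.2652, 0.0261]
orientation: [0.707, -0.011, 0.01, -0.707]
wrist_force: [0.3, 0.3, -1.4]
finger_gap: 0.0199
time: 30.5
tool_pos: [0.5847, 0.2653, 0.0258]
orientation: [-0.707, 0.011, -0.011, 0.707]
wrist_force: [-0.2, 0.1, -1.4]
finger_gap: 0.0199
time: 30.7
tool_pos: [0.5849, 0.2653, 0.0255]
orientation: [-0.707, 0.011, -0.011, 0.707]
wrist_force: [-1.3, -1.1, 2.6]
finger_gap: 0.0204
```

```bash
python3 -m inch '{"travel":[[0,0.4,0],[0,0,0],[0,0,0],[0,0,0],[0,0,0],[0,0,0],[0,0,0],[0,-15,0],[0,-30,0],[0,-40,0],[0,0,0]],"angular":[[0,0,0],[0,0,0],[0,0,0],[0,0,0],[0,0,0],[0,0,0],[0,0,0],[0,0,0],[0,0,0],[0,0,0],[0,0,0]],"jaw":[-1,-1,-0.3,-0.2,0,0.1,0.1,0.1,0.1,0.3,0.3]}' 30;python3 st.py 431.8 -14 110
python3 - <<'E'
from h import *
a,_=grab_frame("scene")
im=cv2.resize(a[160:280,180:300],(600,600),interpolation=2)
cv2.imwrite("pics/d5.png",im[:,:,::-1])
E
```

```text
time: 31.8
tool_pos: [0.5893, 0.2668, 0.1185]
orientation: [-0.705, 0.006, -0.015, 0.709]
wrist_force: [1.0, 0.1, -0.1]
finger_gap: 0.0555
t 31.8 tcp mm [589.3 266.8 118.5] yaw -1.73 tilt [0.75 0.24] gap 55.5 F [ 1.   0.1 -0.1] j [0.31 0.19 1.66 0.   1.28 0.34]
world d [-157.5 -280.8   -8.5] tool travel [-149.1    5.2 -285.5]
```

View pics/d5.png

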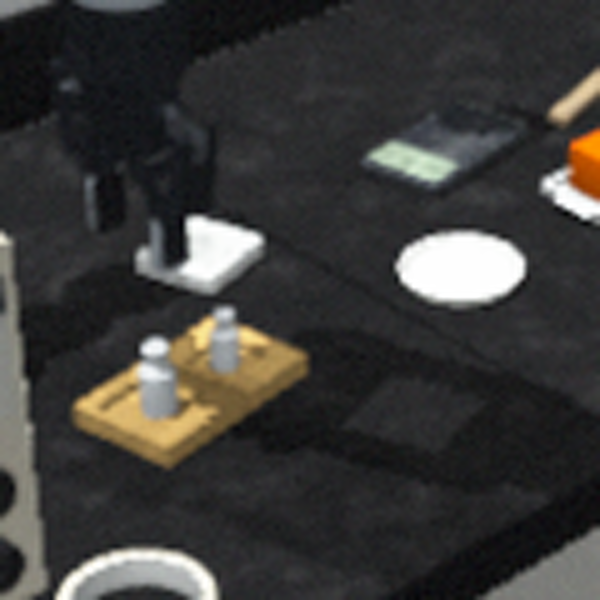

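Both weights stand in their recesses. Now the cup.

```bash
python3 -m inch '{"travel":[[-12,0,-22],[-20,0,-38],[-20,0,-38],[-20,0,-38],[-20,0,-38],[-20,0,-38],[-20,0,-38],[-15,0,-32],[0,15,0],[0,15,0],[0,0,0],[0,0,0]],"angular":[[0,0,0],[0,0,0],[0,0,0],[0,0,0],[0,0,0],[0,0,0],[0,0,0],[0,0,0],[0,0,0],[0,0,0],[0,0,0],[0,0,0]],"jaw":[1,1,1,1,1,1,1,1,1,1,1,1]}' 20;python3 st.py 432.5 -14 14
python3 - <<'E'
from h import *
a,_=grab_frame("scene")
im=cv2.resize(a[150:250,250:350],(600,600),interpolation=2)
cv2.imwrite("pics/e1.png",im[:,:,::-1])
E
```

```text
time: 33.05
tool_pos: [0.4287, -0.012, 0.0792]
orientation: [-0.707, 0.011, -0.01, 0.707]
wrist_force: [0.4, -0.1, -0.2]
finger_gap: 0.0851
t 33.05 tcp mm [428.7 -12.   79.2] yaw -1.73 tilt [-0.08  0.01] gap 85.1 F [ 0.4 -0.1 -0.2] j [-0.2  -0.29  2.19 -0.    1.24 -0.17]
world d [  3.8  -2.  -65.2] tool travel [ 3.9 65.2 -1.9]
```

View pics/e1.png

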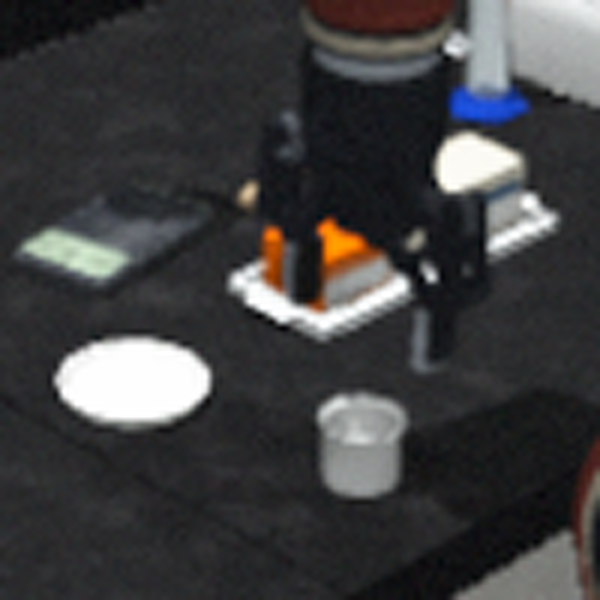

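The fingers at (303,280) and (425,350) straddle the cup at (362,440).

```bash
python3 -m inch '{"travel":[[1.5,16,-1],[1,14,-0.5],[0.5,14,0],[0,12,0],[0,7,0],[0,0,0],[0,0,0]],"angular":[[0,0,0],[0,0,0],[0,0,0],[0,0,0],[0,0,0],[0,0,0],[0,0,0]],"jaw":[1,1,1,1,1,1,1]}' 20;python3 st.py 432.5 -14 14
python3 - <<'E'
from h import *
a,_=grab_frame("scene")
im=cv2.resize(a[150:250,250:350],(600,600),interpolation=2)
cv2.imwrite("pics/e2.png",im[:,:,::-1])
E
```

```text
time: 33.8
tool_pos: [0.4326, -0.0137, 0.017]
orientation: [0.707, -0.01, 0.011, -0.707]
wrist_force: [0.7, 0.2, 0.9]
finger_gap: 0.0856
t 33.8 tcp mm [432.6 -13.7  17. ] yaw -1.72 tilt [ 0.03 -0.01] gap 85.6 F [0.7 0.2 0.9] j [-0.2  -0.18  2.22 -0.    1.1  -0.17]
world d [-0.1 -0.3 -3. ] tool travel [-0.1  3.  -0.3]
```

View pics/e2.png

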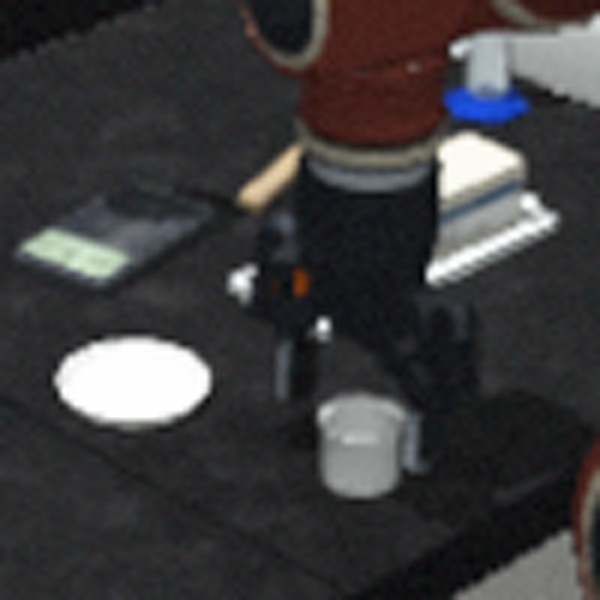

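```bash
python3 -m inch '{"travel":[[0,3,0],[0,0,0],[0,0,0],[0,0,0],[0,0,0],[0,0,0],[0,0,0],[0,0,0],[0,0,0],[0,0,0]],"angular":[[0,0,0],[0,0,0],[0,0,0],[0,0,0],[0,0,0],[0,0,0],[0,0,0],[0,0,0],[0,0,0],[0,0,0]],"jaw":[1,0.7,0.5,0.35,0.2,0,-1,-1,-1,-1]}' 20;python3 st.py 
python3 -m inch '{"travel":[[0,-4,0],[0,-10,0],[0,-10,0],[0,0,0]],"angular":[[0,0,0],[0,0,0],[0,0,0],[0,0,0]],"jaw":[-1,-1,-1,-1]}' 20
python3 - <<'E'
from h import *
a,_=grab_frame("scene")
im=cv2.resize(a[150:250,250:350],(600,600),interpolation=2)
cv2.imwrite("pics/e3.png",im[:,:,::-1])
E
```

```text
time: 34.85
tool_pos: [0.4323, -0.0138, 0.014]
orientation: [0.707, -0.011, 0.011, -0.707]
wrist_force: [-3.4, 0.3, 5.3]
finger_gap: 0.0438
t 34.85 tcp mm [432.3 -13.8  14. ] yaw -1.73 tilt [-0.01 -0.01] gap 43.8 F [-3.4  0.3  5.3] j [-0.2  -0.17  2.22 -0.    1.09 -0.17]
time: 35.25
tool_pos: [0.4339, -0.0141, 0.0397]
orientation: [0.707, -0.009, 0.012, -0.707]
wrist_force: [0.6, 0.0, -1.0]
finger_gap: 0.0439
```

View pics/e3.png

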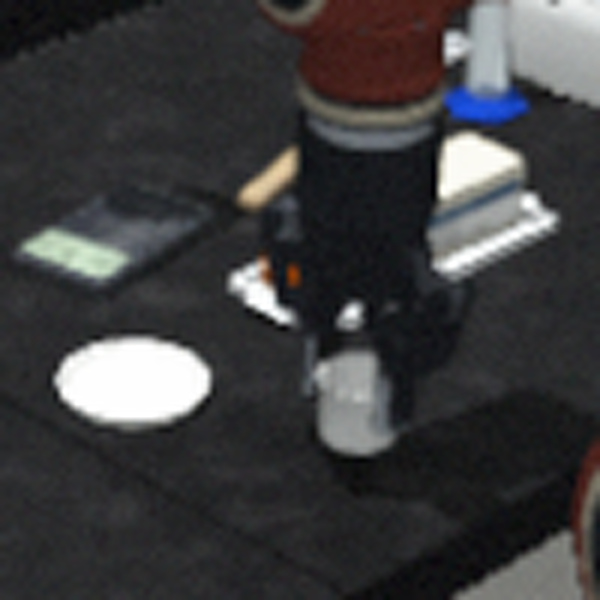

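The cup is lifted upright at (358,400). Carry it to the dish.

```bash
python3 -m inch '{"travel":[[0,-20,0],[0,-15,0],[20,0,4],[36,0,8],[36,0,8],[35,0,8],[20,0,4],[0,0,0],[0,15,0],[0,15,0],[0,8,0],[0,0,0]],"angular":[[0,0,0],[0,0,0],[0,0,0],[0,0,0],[0,0,0],[0,0,0],[0,0,0],[0,0,0],[0,0,0],[0,0,0],[0,0,0],[0,0,0]],"jaw":[-1,-1,-1,-1,-1,-1,-1,-1,-1,-1,-1,-1]}' 20;python3 st.py 581.3 13 18
python3 - <<'E'
from h import *
a,_=grab_frame("scene")
im=cv2.resize(a[150:250,230:330],(600,600),interpolation=2)
cv2.imwrite("pics/e4.png",im[:,:,::-1])
E
```

```text
time: 36.5
tool_pos: [0.5773, 0.0139, 0.0316]
orientation: [-0.707, 0.013, -0.009, 0.707]
wrist_force: [-0.1, 0.2, -0.6]
finger_gap: 0.0438
t 36.5 tcp mm [577.3  13.9  31.6] yaw -1.75 tilt [-0.3   0.03] gap 43.8 F [-0.1  0.2 -0.6] j [-0.1   0.15  1.86 -0.    1.13 -0.07]
world d [  4.   -0.9 -13.6] tool travel [ 4.1 13.6 -0.7]
```

View pics/e4.png

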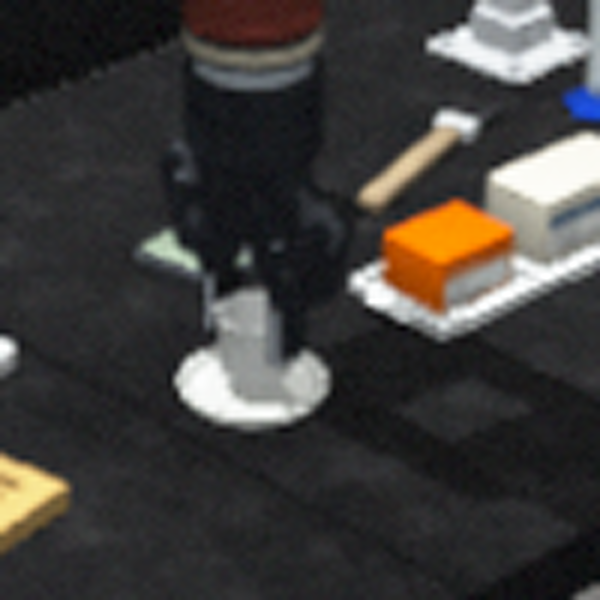

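The cup at (255,350) is above the middle of the dish. Lowering.

```bash
python3 -m inch '{"travel":[[1.5,4,-0.5],[1,3,0],[0,2,0],[0,0,0],[0,0,0]],"angular":[[0,0,0],[0,0,0],[0,0,0],[0,0,0],[0,0,0]],"jaw":[-1,-1,-1,-1,-1]}' 20;python3 -m inch '{"travel":[[0,1,0],[0,0,0]],"angular":[[0,0,0],[0,0,0]],"jaw":[-1,-1]}';python3 -m inch '{"travel":[[0,1,0],[0,0,0]],"angular":[[0,0,0],[0,0,0]],"jaw":[-1,-1]}'
```

```text
time: 37.05
tool_pos: [0.5827, 0.0133, 0.0256]
orientation: [0.707, -0.011, 0.011, -0.707]
wrist_force: [-0.1, -0.0, -0.7]
finger_gap: 0.0439
time: 37.25
tool_pos: [0.5826, 0.0133, 0.0245]
orientation: [-0.707, 0.011, -0.011, 0.707]
wrist_force: [0.1, -0.7, -1.2]
finger_gap: 0.0444
time: 37.45
tool_pos: [0.5825, 0.0133, 0.0234]
orientation: [-0.707, 0.011, -0.011, 0.707]
wrist_force: [-0.0, -0.7, -0.3]
finger_gap: 0.0442
```

```bash
python3 -m inch '{"travel":[[0,1.8,0],[0,1.6,0],[0,0,0]],"angular":[[0,0,0],[0,0,0],[0,0,0]],"jaw":[-1,-1,-1]}' 20;python3 -m inch '{"travel":[[0,0.8,0],[0,0,0]],"angular":[[0,0,0],[0,0,0]],"jaw":[-1,-1]}';python3 -m inch '{"travel":[[0,0.8,0],[0,0,0]],"angular":[[0,0,0],[0,0,0]],"jaw":[-1,-1]}'
```

```text
time: 37.75
tool_pos: [0.5823, 0.0133, 0.0197]
orientation: [-0.707, 0.011, -0.01, 0.707]
wrist_force: [0.7, -0.3, -0.3]
finger_gap: 0.0439
time: 37.95
tool_pos: [0.5825, 0.0133, 0.0192]
orientation: [0.707, -0.011, 0.011, -0.707]
wrist_force: [-0.4, 0.5, -0.7]
finger_gap: 0.0441
time: 38.15
tool_pos: [0.5825, 0.0132, 0.0185]
orientation: [0.707, -0.011, 0.011, -0.707]
wrist_force: [-1.0, -0.0, -0.4]
finger_gap: 0.0442
```

```bash
python3 -m inch '{"travel":[[0,0.6,0],[0,0,0]],"angular":[[0,0,0],[0,0,0]],"jaw":[-1,-1]}' 20;python3 -m inch '{"travel":[[0,0.4,0],[0,0,0]],"angular":[[0,0,0],[0,0,0]],"jaw":[-1,-1]}'
```

```text
time: 38.35
tool_pos: [0.5827, 0.0133, 0.0181]
orientation: [-0.707, 0.011, -0.011, 0.707]
wrist_force: [-0.4, 1.1, 1.4]
finger_gap: 0.0443
time: 38.55
tool_pos: [0.5827, 0.0133, 0.018]
orientation: [-0.707, 0.011, -0.011, 0.707]
wrist_force: [-1.9, 1.0, 3.9]
finger_gap: 0.0441
```

Contact at 3.9 N. Release gradually, rise, and back off.

```bash
python3 -m inch '{"travel":[[0,0,0],[0,0,0],[0,0,0],[0,0,0],[0,0,0],[0,0,0],[0,-15,0],[0,-30,0],[0,-45,0],[0,-45,0],[0,-45,0],[0,0,0]],"angular":[[0,0,0],[0,0,0],[0,0,0],[0,0,0],[0,0,0],[0,0,0],[0,0,0],[0,0,0],[0,0,0],[0,0,0],[0,0,0],[0,0,0]],"jaw":[0.15,0.3,0.5,0.7,0.9,1,1,1,1,1,1,1]}' 20
python3 -m inch '{"travel":[[-30,0,0],[-40,0,0],[-45,0,0],[-45,0,0],[-20,0,0],[0,0,45],[0,0,45],[0,0,45],[0,0,45],[0,0,45],[0,0,45],[0,0,0]],"angular":[[0,0,0],[0,0,0],[0,0,0],[0,0,0],[0,0,0],[0,0,0],[0,0,0],[0,0,0],[0,0,0],[0,0,0],[0,0,0],[0,0,0]],"jaw":[1,1,1,1,1,1,1,1,1,1,1,1]}'
python3 - <<'E'
from h import *
a,da=grab_frame("scene");b,db=grab_frame("top")
cv2.imwrite("pics/f_s.png",cv2.resize(a[140:300,170:400],None,fx=3.4,fy=3.4,interpolation=2)[:,:,::-1])
cv2.imwrite("pics/f_t.png",cv2.resize(b[110:280,120:450],None,fx=2.4,fy=2.4,interpolation=2)[:,:,::-1])
np.save("pics/fs.npy",da);np.save("pics/ft.npy",db);cv2.imwrite("pics/f_top_raw.png",b[:,:,::-1])
E
```

```text
time: 39.75
tool_pos: [0.5872, 0.0128, 0.2082]
orientation: [0.708, -0.005, 0.016, -0.706]
wrist_force: [0.0, 0.0, 0.7]
finger_gap: 0.0856
time: 40.95
tool_pos: [0.4102, 0.2926, 0.1982]
orientation: [-0.706, 0.009, -0.009, 0.708]
wrist_force: [-0.3, -0.3, 0.4]
finger_gap: 0.0853
```

View pics/f_s.png

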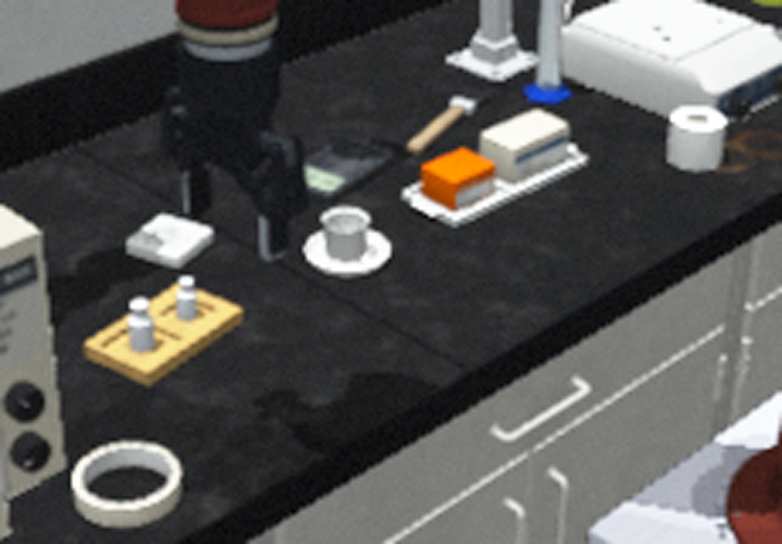

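View pics/f_t.png

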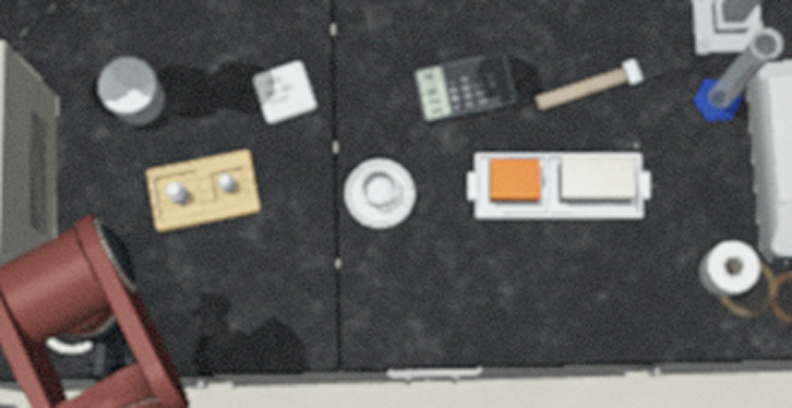

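The scene view shows all five in place: weights at (140,325) and (186,298), cup on the dish at (346,235), cartons at (458,178) and (525,145). The tape at (127,482) and the labels at (696,140) are where they were. A numeric check follows.

```bash
python3 - <<'E'
from h import *
np.set_printoptions(suppress=True,precision=1)
frames=dict(st=((.5902,.2348),9.9),tr=((.5857,-.212),-1.7),di=((.5813,.013),0))
W={"top":cloud("top",np.load("pics/ft.npy")),"scene":cloud("scene",np.load("pics/fs.npy"))}
# (name, frame, nominal local, radius, expected top z, goal)
for k,f,l,r,zt in [("short","tr",(0,.0575),.045,.040),("long","tr",(0,-.0435),.058,.049),("wl","st",(0,.031),.022,.056),("ws","st",(0,-.033),.02,.048),("cup","di",(0,0),.03,.043)]:
    c,y=frames[f];a=np.radians(y);Rm=np.array([[np.cos(a),-np.sin(a)],[np.sin(a),np.cos(a)]])
    for n in W:
        P=W[n].reshape(-1,3);L=(P[:,:2]-c)@Rm
        m=(np.hypot(*(L-l).T)<r)&(abs(P[:,2]-zt)<.008);Q=L[m]
        rr=cv2.minAreaRect((Q*1000).astype(np.float32))
        print(k,n,m.sum(),"dev from nominal mm",(Q.mean(0)-l)*1000,"rect dev",np.array(rr[0])-np.array(l)*1000,np.array(rr[1]),round(rr[2],1),"z med",np.median(P[m,2])*1000,"expect",zt*1000)
E
python3 st.py; python3 - <<'E'
from h import *
grab_frame("scene")
for t in("tape","labels"):
    print(t,[(np.round(l["location"],1).tolist(),round(l["conf"],2)) for l in place_of("scene",t)[:3]])
E
```

```text
short top 342 dev from nominal mm [ 1.  -0.1] rect dev [ 1.2 -0.1] [59.9 49.8] 89.5 z med 40.63784201814025 expect 40.0
short scene 142 dev from nominal mm [-0.6  4.8] rect dev [1.4 1.5] [56.3 71.2] 3.3 z med 37.875362099327795 expect 40.0
long top 514 dev from nominal mm [1.5 1. ] rect dev [2. 0.] [51.3 91.5] 0.1 z med 49.941679000207515 expect 49.0
long scene 184 dev from nominal mm [-1.8  5.5] rect dev [1.  3.5] [96.4 56. ] 86.6 z med 46.92815521668881 expect 49.0
wl top 26 dev from nominal mm [0.3 0.2] rect dev [0.2 0.1] [14.8 12.9] 76.4 z med 56.02206881671834 expect 56.0
wl scene 20 dev from nominal mm [0.5 2.8] rect dev [2.9 1.1] [12.4 23.6] 60.0 z med 52.076417288963114 expect 56.0
ws top 19 dev from nominal mm [0.1 1.2] rect dev [0.5 1.3] [12.6 10.5] 38.3 z med 48.84639477064767 expect 48.0
ws scene 12 dev from nominal mm [-0.4  4.6] rect dev [-1.4  4.1] [11.2 10. ] 20.6 z med 45.9741200152114 expect 48.0
cup top 57 dev from nominal mm [6.2 0.9] rect dev [2.2 1.2] [41.6 43.7] 88.4 z med 41.69139998007188 expect 43.0
cup scene 46 dev from nominal mm [4.2 1.7] rect dev [1.1 1.4] [44.1 50.5] 77.9 z med 38.848299118696026 expect 43.0
t 41.05 tcp mm [410.5 289.2 197.8] yaw -1.61 tilt [-0.   -0.03] gap 85.4 F [ 0.3  0.4 -0.2] j [ 0.47 -0.22  1.93 -0.    1.44  0.49]
tape [([206.4, 285.6], 0.88)]
labels [([372.9, 185.7], 0.59)]
```

All five are within a few mm of nominal and at the expected heights. The robot is clear and the two rolls have not moved.

```bash
python3 -c "
from workcell import env; print(env.job_done())"
```

```text
the job is handed in; nothing more can be done
None
```

I moved all five things to their places and handed the job in at about 41 s of the 118 s allowed. No verdict came back.

**How it was done:** I picked in this order: small weight, long carton, short carton, large weight, cup. Each was lowered until the wrist force showed contact with the floor of its place (2–6 N), then released.

**Position checks:** In the final top-view depth picture, every fitted outline was within about 2.5 mm of its target centre. Top heights were within about 1.5 mm of the expected values.

**Bystanders:** In the scene view the networks put the tape roll within about 2 px of its start position. The label roll was within about 1 px of its first position, though that detection was only about 0.6 confident.

**Disagreements:**
- The scene camera read 2–4 mm lower in height and up to about 5 mm more towards +y. It also saw the sides of the things, which would push its averages that way, so I relied on the top view. Even its readings are inside the horizontal tolerances.
- The cup's average depth points in the top view were 6 mm off, while its rim outline was 2 mm off; either is inside the 20 mm allowed.
- The gripper opening read about 2 mm below the true width of each thing held.

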